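# Load and start the four-slot toaster

## Task

Make the breakfast toast: roll the toaster's browning wheels to 4 for the wide slots and 2 for the narrow slots, and stand every frozen slice from the bread stand in a slot of its own, thick slices in the wide slots and thin slices in the narrow ones, with both levers still up. Once all that is done, push both levers fully down so that the slices sink home. Leave the timer, the cup, the sauce bottle and the tape where they are.

Things in the scene. Friction and masses are not known exactly. Their poses are not given: they have to be found in the camera images.
- toaster: the four-slot toaster, steel with black ends, 190 (its x) x 250 (its y) x 150 mm high, fixed; origin at the centre of its underside, x away from its control end, y to its left, z up. The control end with the levers faces the robot. Wide slots on its left (+y), narrow slots on its right; all run along its x. The flat top ahead of the slots, 58 mm deep, carries the two wheels
- wide_1 (a point): centre of the mouth of the outermost left slot, level with the toaster's top; axes as the toaster's. Wide slots are 106 mm long (x) and 22.5 mm wide (y), with a 4 mm chamfer round the mouth. On the raised carriage a slice stands 55 mm deep, 45 mm proud of the top (centre 5 mm below this point); with the lever down it is flush with the top (centre 50 mm below this point)
- wide_2 (a point): the same for the other wide slot, 49 mm to the right of the first
- narrow_1 (a point): centre of the mouth of the inner narrow slot: 106 mm long, 13.5 mm wide, 4 mm chamfer, depths as in the wide slots
- narrow_2 (a point): the same for the outermost right, narrow slot
- wide_lever (a joint): carriage lever of the two wide slots, m: 0 raised, 0.045 fully down; its carriage bars move with it. Stiff: it takes about 8 N to move and stays wherever it is left, as the slices' weight does not move it
- wide_lever_pad (a point): middle of the top face of that lever's black knob (30 x 40 mm, 14 mm thick), which stands out 39 mm from the toaster's front face; pushed straight down from here
- narrow_lever (a joint): the same for the two narrow slots
- narrow_lever_pad (a point): middle of the top face of the narrow slots' lever knob
- wide_wheel (a joint): browning thumbwheel of the wide slots, rad. Settings 1 to 5 run from left to right, 0.4 rad apart: 1 at -0.8, 2 at -0.4, 3 at 0 (white pointer bar straight up), 4 at +0.4, 5 at +0.8; ticks behind the wheel mark them, shortest for 1, longest for 5. Positive turns the rim's top to the toaster's right (-y). It stops at -0.9 and 0.9 and stays where it is left
- wide_wheel_top (a point): the fixed point where that wheel's rim is highest, 10 mm above the toaster's top. The wheel is knurled black rubber, radius 24 mm, 14 mm wide, axle along the toaster's x, one white pointer bar across its rim. It turns with about 1 N at the rim, for instance by a fingertip pressed lightly on its top and drawn sideways along y
- narrow_wheel (a joint): the same kind of wheel for the narrow slots, with the same settings and directions
- narrow_wheel_top (a point): the highest point of the narrow slots' wheel
- bread_stand: the loose bread stand (1.2 kg): wooden foot 116 (its x) x 268 (its y) x 16 mm, origin at the underside; four slanted pockets along y at 87, 29, -29, -87 mm, each between two wire arches 21 mm apart. A slice leans 0.35 rad there, top towards the stand's -y, lower edge 24 mm above the worktop, on the -y arch, 53 mm high along the slice (the other is 43 mm); once knocked it may lean otherwise
- thick_1_mid (a point): a frozen thick slice of square loaf, brown crust and cream face, rigid: 96 mm wide (its own x), 18 mm thick (its own y), 100 mm high (its own z); this point is its centre. It starts leaning in the bread stand, its x along the stand's x, and belongs in a wide slot. None if this slice is absent today
- thick_2_mid (a point): a frozen thick slice of square loaf, brown crust and cream face, rigid: 96 mm wide (its own x), 18 mm thick (its own y), 100 mm high (its own z); this point is its centre. It starts leaning in the bread stand, its x along the stand's x, and belongs in a wide slot. None if this slice is absent today
- thin_1_mid (a point): a frozen thin slice of square loaf, brown crust and cream face, rigid: 96 mm wide (its own x), 10 mm thick (its own y), 100 mm high (its own z); this point is its centre. It starts leaning in the bread stand, its x along the stand's x, and belongs in a narrow slot. None if this slice is absent today
- thin_2_mid (a point): a frozen thin slice of square loaf, brown crust and cream face, rigid: 96 mm wide (its own x), 10 mm thick (its own y), 100 mm high (its own z); this point is its centre. It starts leaning in the bread stand, its x along the stand's x, and belongs in a narrow slot. None if this slice is absent today
- timer: bystander: white kitchen timer, 57x71x68 mm, origin at its underside
- cup: bystander: steel cup, 71 mm wide, 74 mm high, origin at its underside
- sauce_bottle: bystander: white squeeze bottle, 54 mm wide, 198 mm high, origin at its underside
- tape: bystander: roll of masking tape, 100 mm wide, 25 mm high, origin at its underside

How it is judged:
By the outcome, as a careful person would: the job done as asked, in the order asked, and still so for the second after the job is handed in, with the robot touching nothing.
Of thick_1, thick_2, thin_1, thin_2 only 3 to 4 are there at a start; the rules pass over those that are not, and their reading is None.
At some moment in a run one of bread_stand may be knocked a few centimetres aside while the robot is not near it.
It also fails if it takes over 210 s, if anything falls off the work surface, if the arm or the gripper's body presses on something with over 40 N, if the wrist force passes 120 N, or if a joint passes its speed limit or range.

## Robot

A 6-joint arm with a two-finger parallel gripper is mounted at the origin on a cart in front of the work surface, level with it; the furniture and walls round the work are solid. World frame = base frame: x ahead of the robot, y to its left, z up, the work surface at z = 0. Lengths are in m, angles in rad, forces in N, time in s.
With the tool pointing down it reaches from about 0.25 to 0.725 m from the base axis. Payload 9.7 kg.
Tool frame: the origin (TCP) lies at the very end of the fingers, on their centre line; the grasp point (between the pads) lies 19 mm behind it; z points along the fingers, y is the line along which they close (so a half turn about z gives the same grasp; the last joint's range is limited). The gripper opens to 85 mm and grips with 20 to 120 N. Pads are 22 mm wide; open, the fingers measure 114 mm over their backs; the gripper's body (76 mm by 85 mm) begins 54 mm behind the grasp point. The pads swing forward as they close: fully open they stand 13 mm farther back than shut.
Start: joints at [-1.304, 0.087, 0.176, 1.66, 0, 1.571], TCP at [0.145, -0.531, 0.206] pointing down, gripper open.
Joint ranges: [-3.13, 3.13], [-0.85, 1.81], [-1.15, 1.24], [-2.2, 2.28], [-1.44, 1.52], [-3.14, 3.14]. Speed limits (rad/s): [2.22, 2.22, 2.57, 3.14, 3.14, 3.14].

## Interface

Orientations are given as a unit quaternion [x, y, z, w].
In Python, from plant import arm, cams gives the robot as it stands. The module is installed in compiled form; this text tells all that it offers.
- The arm moves only by the tool arm_command, never from a script. Its argument "increments" is a list of rows, each an object with "travel": the shift along the tool's x, y, z in cm, a list of three; "rot": the turn, a rotation vector about the tool's x, y, z in degrees, a list of three; "gripper": the gripper command: -1 is fully open, 1 is shut, values between are in proportion. A call has 1 to 20 rows; each row shifts and turns the commanded pose from where the row before left it, along the tool's axes as they then stand; what a row does not reach is not made up. A row lasts 1/8 s, in which the tool goes at most 62.5 mm and 10.7 degrees, less where a joint would pass 70% of its speed; a pose out of reach is approached as far as the arm can. A call is refused whole if a number of a shift passes 6.25 or a number of a turn 10.7, either way. A call with a gripper value outside its range is refused whole. The fingers move at their own pace and stop on an object; "force" is the grip in N (left out, the last holds). Time passes only in rows, so rows that do not move let the fingers close. It gives the time, the measured TCP pose, the force, the opening and the grip force at its end, in the units of the state.
- arm.get_state(): the state, without advancing time (a new reading comes with each control period).
- cams.capture(name): name is "side" or "top"; returns (picture, depth): 480x640x3 uint8, red, green, blue; 480x640 float32, m along the optical axis (not along the pixel's ray), 0 where there is no reading.
- cams.calibration(name): a dict with "fx", "fy", "cx", "cy" (pixels), "origin" and "rotation" of the camera in the world. Camera axes: x right, y up, looking along -z (the intrinsics and any distortion apply to the point x, -y, -z); pixel columns grow to the right and rows downward; lengths in m; the calibration is good to about 2 mm. A picture is of the moment at which its call begins. calibration takes no time and is no camera call.
- arm.close_job(): hands the job in; it is judged then, once.
The state is a dict: "time": time; "qpos": joint angles; "qvel": joint speeds; "tau": joint torques, N m; "ee_pos": TCP position; "orientation": TCP orientation; "ft_force": force on the tool from outside, world axes, zero at the start; "ft_torque": the same for the moment, N m; "width": finger opening in m; "finger_force": force on a finger pad.
Only numpy, scipy, OpenCV 4.12 (cv2) and the standard library are available. Lean on these libraries where they do the work, as an engineer would, in place of code of your own. Each camera call takes 0.05 s, during which the arm holds its last target. There are 200 camera calls.

## Working session

There is one attempt and no reset: what is moved stays moved. The work goes in short steps, Python scripts to look and compute and a tool call to move; the robot and the scene stay as the last step left them, time stands still between calls to the robot, and variables do not carry over. Pictures are saved under pics/ and viewed, at most 14 in all, crops included, and the job is handed in when it is done.

Besides the shell and the picture viewer there is one more tool, called as name(argument=value, ...), one argument or row to a line, values as JSON. arm_command: Moves the arm, as the interface text tells. Its arguments: {"type":"object","properties":{"increments":{"type":"array"},"force":{"type":"number"}},"required":["increments"]}

```bash
mkdir -p pics; ls
cat > h.py <<'E'
import numpy as np, cv2
from scipy.spatial.transform import Rotation as R
from plant import arm, cams
def cap(name):
    p,d=cams.capture(name); return p,d
def pts(name,d):
    c=cams.calibration(name); v,u=np.mgrid[0:480,0:640]
    P=np.stack([(u-c['cx'])/c['fx']*d,-(v-c['cy'])/c['fy']*d,-d],-1)
    W=P@np.array(c['rotation']).T+np.array(c['origin']); W[d<=0]=np.nan; return W
def save(n,p): cv2.imwrite('pics/'+n+'.png',p[:,:,::-1])
E
python3 - <<'E'
from h import *
for n in('side','top'):
    c=cams.calibration(n);print({k:(np.round(v,3).tolist()) if not isinstance(v,str) else v for k,v in c.items()})
    p,d=cap(n);save(n+'0',p);np.savez(n+'0.npz',p=p,d=d)
    print((d>0).mean(),d[d>0].min(),d.max())
print(arm.get_state())
E
```

```text
pics
{'fx': 447.307, 'fy': 447.307, 'cx': 317.691, 'cy': 239.77, 'origin': [0.086, 0.64, 0.746], 'rotation': [-0.139, 0.428, 0.852, -0.268]}
0.996064453125 0.42352423 2.1950507
{'fx': 475.971, 'fy': 475.971, 'cx': 323.322, 'cy': 238.554, 'origin': [0.372, -0.047, 1.444], 'rotation': [-0.059, 0.05, 0.714, -0.696]}
0.9960579427083334 0.6898488 2.2223105
{'time': 0.1, 'qpos': array([-1.30398951e+00,  8.74071595e-02,  1.75210861e-01,  1.65978078e+00,
        1.77011454e-05,  1.57079770e+00]), 'qvel': array([ 0.00142911,  0.0003551 ,  0.00197776, -0.00153992,  0.0008329 ,
        0.00033303]), 'tau': array([-9.00413670e-04, -5.21558583e+01,  4.65656519e+01,  1.60427060e-02,
       -1.37310758e-05,  2.37042156e-05]), 'ee_pos': array([ 0.144954  , -0.53031794,  0.20495154]), 'orientation': array([ 9.91114873e-01,  1.33007366e-01, -6.97529675e-05, -5.86305577e-04]), 'ft_force': array([-0.26767467, -0.13080871, -0.6671253 ]), 'ft_torque': array([-0.01431785,  0.03794915, -0.00015746]), 'finger_force': 0.0, 'width': 0.08558518520929143}
```

```bash
sed -i "s/np.array(c\['rotation'\]).T/R.from_quat(c['rotation']).as_matrix().T/" h.py
```

```text
(no output)
```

View pics/side0.png

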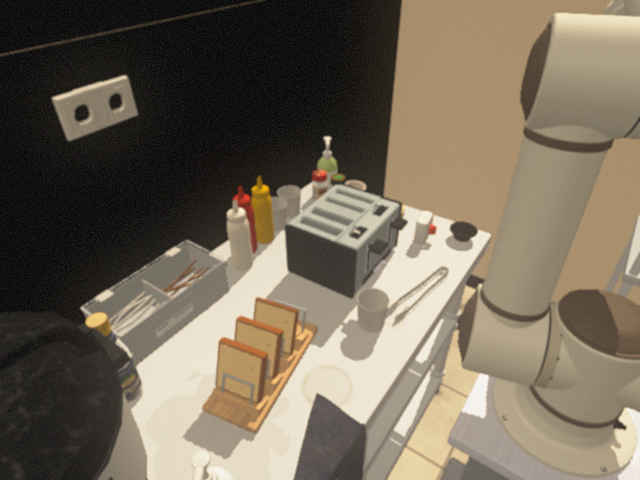

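View pics/top0.png

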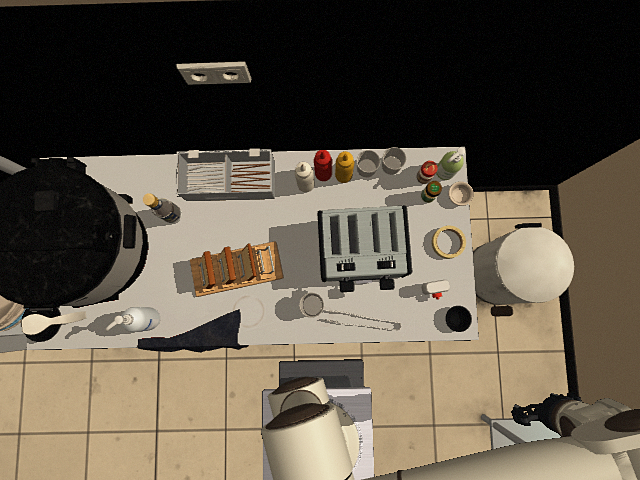

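Run:
```python
from h import *
def tf(n):
    z=np.load(n+'0.npz');return z['p'],z['d'],pts(n,z['d'])
for n in('top','side'):
    p,d,W=tf(n)
    tab=W[(abs(W[...,2])<.02)];print(n,'table z',np.median(tab[:,2]))
    m=(abs(W[...,2]-.15)<.006)&(W[...,0]<.75)
    nn,l,s,c=cv2.connectedComponentsWithStats(m.astype(np.uint8))
    k=1+np.argmax(s[1:,4]);q=W[l==k];print('toaster top',s[k],np.median(q[:,2]))
    r=cv2.minAreaRect((q[:,:2]*1000).astype(np.float32));print(r)
    # hsv for bread cream/ wood
    hsv=cv2.cvtColor(p,cv2.COLOR_RGB2HSV)
    for lo,hi in((.03,.16),(.012,.022)):
        m=(W[...,2]>lo)&(W[...,2]<hi)&(hsv[...,1]>70)&(hsv[...,0]<28)&(W[...,0]<.6)&(W[...,0]>.15)&(W[...,1]>0)&(W[...,1]<.45)
        nn,l,s,c=cv2.connectedComponentsWithStats(m.astype(np.uint8))
        for k in range(1,nn):
            if s[k,4]>60:
                q=W[l==k];r=cv2.minAreaRect((q[:,:2]*1000).astype(np.float32));print(lo,s[k],np.round(q.mean(0),3),np.round(np.percentile(q[:,2],[1,99]),3),np.round(r[0],1),np.round(r[1],1),round(r[2],1))
p,d,_=tf('top');save('topcrop',cv2.resize(p[190:310,180:430],None,fx=3.2,fy=3.2,interpolation=cv2.INTER_CUBIC))
```

```text
top table z 0.0013238508905105695
toaster top [ 318  206   94   73 4939] 0.15052692728788575
((563.565185546875, -146.3282470703125), (191.1150665283203, 249.70175170898438), 1.8867781162261963)
0.03 [236 243  21  41 447] [0.518 0.189 0.079] [0.03  0.125] [517.8 193. ] [98.4 60.9] 11.0
0.03 [217 247  19  41 421] [0.509 0.241 0.099] [0.031 0.128] [508.2 250.1] [101.8  60.2] 11.1
0.03 [255 247  14  32 109] [0.518 0.157 0.035] [0.03  0.071] [523.9 157.9] [93.5 26.3] 18.6
0.03 [198 251  18  41 430] [0.498 0.3   0.095] [0.031 0.127] [497.7 307.1] [102.9  60.7] 10.4
0.012 [ 190  241   93   56 1170] [0.503 0.231 0.017] [0.012 0.022] [510.3 232.3] [115.6 267.8] 10.9
0.012 [265 249   8  23  64] [0.533 0.133 0.018] [0.013 0.022] [532.7 135.7] [67.9 14.4] 10.7
side table z 0.0016174670450246897
toaster top [ 284  183  118   72 4005] 0.15066142823297268
((559.9192504882812, -143.7801513671875), (191.1827850341797, 252.41656494140625), 1.94411039352417)
0.03 [ 213  297   91  114 5761] [0.497 0.261 0.086] [0.031 0.125] [509.3 231.6] [102.8 221.8] 11.3
0.03 [457 330  10  40  76] [0.179 0.09  0.137] [0.103 0.159] [182.2  82.6] [13.  71.4] 33.3
0.012 [ 203  322  115  110 1815] [0.472 0.287 0.017] [0.012 0.022] [506.8 234.4] [115.4 269.4] 10.6
```

View pics/topcrop.png

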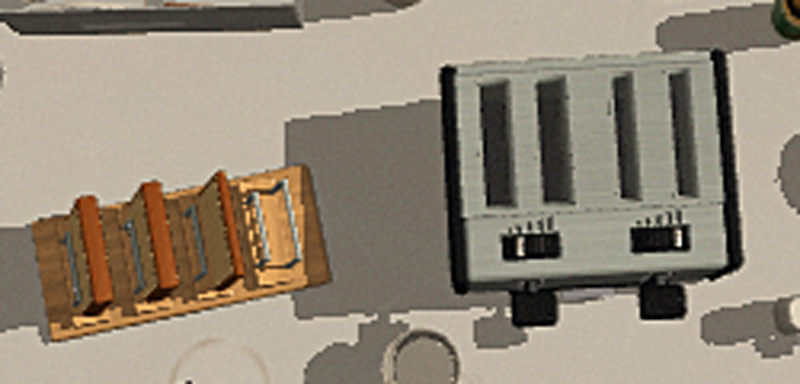

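```bash
cat >> h.py <<'E'
T0=np.array([0.5617,-0.145,0.]);TY=np.radians(1.9)
def t2w(p,o=T0,yaw=TY):
    c,s=np.cos(yaw),np.sin(yaw);p=np.asarray(p,float)
    return np.stack([o[0]+c*p[...,0]-s*p[...,1],o[1]+s*p[...,0]+c*p[...,1],p[...,2]],-1)
def proj(name,W):
    c=cams.calibration(name);P=(W-np.array(c['origin']))@R.from_quat(c['rotation']).as_matrix()
    return np.stack([c['cx']-c['fx']*P[...,0]/P[...,2],c['cy']+c['fy']*P[...,1]/P[...,2]],-1)
def rect(name,p,x0,x1,y0,y1,z,s=2000.,o=T0,yaw=TY):
    # image of plane z; up=+x, left=+y, s px/m
    X,Y=np.meshgrid(np.arange(x1,x0,-1/s),np.arange(y1,y0,-1/s),indexing='ij')
    uv=proj(name,t2w(np.stack([X,Y,0*X+z],-1),o,yaw)).astype(np.float32)
    return cv2.remap(p,uv[...,0].copy(),uv[...,1].copy(),cv2.INTER_CUBIC)
E
python3 - <<'E'
from h import *
A=[]
for n in('top','side'):
    z=np.load(n+'0.npz');A.append(rect(n,z['p'],-.14,.1,-.13,.13,.150,1500))
    g=cv2.cvtColor(rect(n,z['p'],-.1,-.02,-.125,.125,.160,2000),cv2.COLOR_RGB2GRAY); A.append(cv2.cvtColor(cv2.resize(g,(390,125)),cv2.COLOR_GRAY2RGB))
im=np.hstack([np.vstack(A[:2]),np.vstack(A[2:])]);print(im.shape);save('rect',im)
E
```

```text
(486, 780, 3)
```

View pics/rect.png

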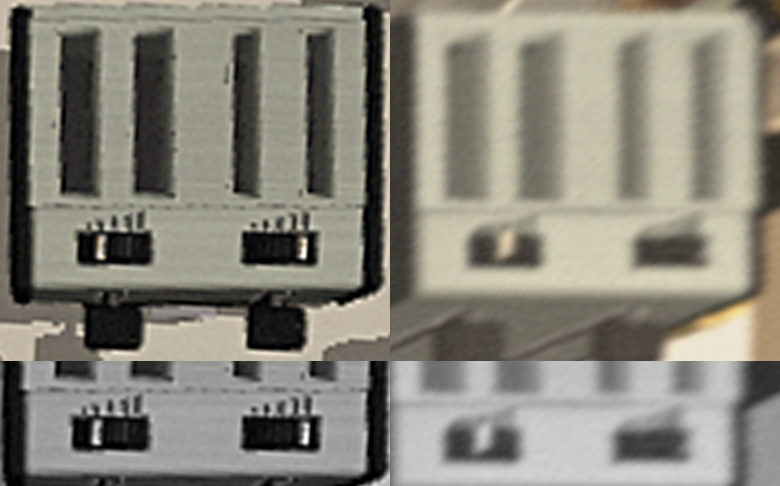

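Run:
```python
from h import *
for n in('top','side'):
    z=np.load(n+'0.npz');p=z['p']
    g=cv2.cvtColor(rect(n,p,-.02,.065,-.13,.13,.150,2000),cv2.COLOR_RGB2GRAY).mean(0)
    th=(np.percentile(g[60:460],90)*.75); m=np.flatnonzero(np.diff((g<th).astype(int)));print(n,'slot edges y mm',np.round(130-m/2,1))
    g=cv2.cvtColor(rect(n,p,-.06,.095,.06,.09,.150,2000),cv2.COLOR_RGB2GRAY).mean(1)
    m=np.flatnonzero(np.diff((g<th).astype(int)));print('slot edges x',np.round(95-m/2,1))
    for zz in(.15,.16):
        g=cv2.cvtColor(rect(n,p,-.069,-.061,-.13,.13,zz,2000),cv2.COLOR_RGB2GRAY).mean(0)
        m=np.flatnonzero(np.diff((g<th*.8).astype(int)));print(zz,'wheel',np.round(130-m/2,1))
        m=np.flatnonzero(np.diff((cv2.cvtColor(rect(n,p,-.09,-.04,.038,.044,zz,2000),cv2.COLOR_RGB2GRAY).mean(1)<th*.8).astype(int)));print('wheel x',np.round(-40-m/2,1))
# slices in top: brown crust strip
z=np.load('top0.npz');W=pts('top',z['d']);p=z['p']
S=np.array([.5085,.233]);a=np.radians(10.9);ex=np.array([np.cos(a),np.sin(a)]);ey=np.array([-ex[1],ex[0]])
loc=np.stack([(W[...,:2]-S)@ex,(W[...,:2]-S)@ey,W[...,2]],-1)
for n in('top','side'):
    z=np.load(n+'0.npz');W=pts(n,z['d']);hsv=cv2.cvtColor(z['p'],cv2.COLOR_RGB2HSV)
    loc=np.stack([(W[...,:2]-S)@ex,(W[...,:2]-S)@ey,W[...,2]],-1)
    for c in(87,29,-29):
        # slice frame: bottom centre at pocket, z .024
        u=np.array([-np.sin(.35),np.cos(.35)]);v=np.array([np.cos(.35),np.sin(.35)])
        q=np.stack([loc[...,1]-c/1000,loc[...,2]-.024],-1);h=q@u;t=q@v
        m=(abs(loc[...,0])<.04)&(h>.06)&(h<.095)&(abs(t)<.03)
        if n=='top':
            m2=(abs(loc[...,0])<.04)&(abs(t)<.03)&(h>.09)&(h<.115)&(hsv[...,1]>140)
            print(c,'crust t range',np.round(np.percentile(t[m2],[3,50,97])*1e3,1),m2.sum(),'h',np.round(np.percentile(h[m2],[5,50,95])*1e3,1),'x',np.round(np.percentile(loc[...,0][m2],[0,100])*1e3,1))
        print(n,c,'face t',np.round(np.percentile(t[m],[5,50,95])*1e3,1),m.sum())
```

```text
top slot edges y mm [ 110.5   91.    64.    42.    14.5  -24.5  -42.5  -73.5  -92.  -112.5
 -125. ]
slot edges x [ 79.5 -30.5 -53. ]
0.15 wheel [ 125.5  108.5   79.    66.    61.    29.   -31.   -69.   -74.5  -81.
 -112.  -124.5]
wheel x [-54. -76.]
0.16 wheel [ 125.5  108.5   79.    66.5   61.    29.5  -30.   -68.   -73.   -79.5
 -110.  -123. ]
wheel x [-55. -77.]
side slot edges y mm [ 112.    93.    68.    44.    19.   -23.   -38.5  -72.   -87.  -113. ]
slot edges x [ 94.   72.5 -31.  -56. ]
0.15 wheel [ 114.    77.5   59.5   47.5   31.   -33.5  -78.  -111.5 -119. ]
wheel x [-55.5 -77. ]
0.16 wheel [ 125.5   88.    73.    58.5   46.   -23.   -61.5  -96.  -104. ]
wheel x []
87 crust t range [-7.3  2.  10.3] 203 h [ 97.7 103.3 107.9] x [-39.9  39.5]
top 87 face t [ 9.8 10.4 10.9] 43
29 crust t range [-7.5  2.2 10.3] 190 h [ 98.  102.9 108. ] x [-39.1  39.5]
top 29 face t [ 9.8 10.4 11. ] 57
-29 crust t range [-7.3 -1.5  2.7] 110 h [ 96.4 102.4 108. ] x [-39.8  39.9]
top -29 face t [1.4 2.5 3.3] 71
side 87 face t [10.6 12.2 13.9] 674
side 29 face t [10.3 12.2 14.3] 632
side -29 face t [2.3 4.1 6.3] 574
```

```bash
cat >> h.py <<'E'
def down(yaw,lean=0.):
    # tool x along (cos,sin); lean: tool top tilts towards -y' by lean
    c,s=np.cos(yaw),np.sin(yaw);x=np.array([c,s,0]);ys=np.array([-s,c,0])
    up=np.cos(lean)*np.array([0,0,1])-np.sin(lean)*ys
    z=-up;y=np.cross(z,x);return np.stack([x,y,z],1)
def go(pos,M,*via):
    """rot first (tool frame, deg), then travel (cm, in the tool frame after rotation) to each via and pos"""
    s=arm.get_state();C=R.from_quat(s['orientation']).as_matrix()
    print('t %.1f'%s['time'],'ee',np.round(s['ee_pos'],4),'F',np.round(s['ft_force'],1),'w %.4f'%s['width'])
    print('rot',np.round(np.degrees(R.from_matrix(C.T@M).as_rotvec()),1))
    p=s['ee_pos']
    for q in list(via)+[pos]:
        q=np.asarray(q);print('travel',np.round((q-p)@M*100,2),'to',np.round(q,4));p=q
E
python3 - <<'E'
from h import *
M=down(TY);s=arm.get_state()
a=t2w([-.065,.0545+.0095,.175]);go(a,M,[*s['ee_pos'][:2],.28],[*a[:2],.28])
E
```

```text
t 0.1 ee [ 0.145  -0.5303  0.205 ] F [-0.3 -0.1 -0.7] w 0.0856
rot [-0.1  0.  13.4]
travel [ 0.   0.  -7.5] to [ 0.145  -0.5303  0.28  ]
travel [ 36.43 -43.53   0.  ] to [ 0.4946 -0.0832  0.28  ]
travel [ 0.   0.  10.5] to [ 0.4946 -0.0832  0.175 ]
```

arm_command(
  increments=[
    {"travel": [0,0,-3.75],"rot": [0,0,0],"gripper": 1},
    {"travel": [0,0,-3.75],"rot": [0,0,0],"gripper": 1},
    {"travel": [0,0,0],"rot": [0,0,6.7],"gripper": 1},
    {"travel": [0,0,0],"rot": [0,0,6.7],"gripper": 1},
    {"travel": [2.43,-2.9,0],"rot": [0,0,0],"gripper": 1},
    {"travel": [2.43,-2.9,0],"rot": [0,0,0],"gripper": 1},
    {"travel": [2.43,-2.9,0],"rot": [0,0,0],"gripper": 1},
    {"travel": [2.43,-2.9,0],"rot": [0,0,0],"gripper": 1},
    {"travel": [2.43,-2.9,0],"rot": [0,0,0],"gripper": 1},
    {"travel": [2.43,-2.9,0],"rot": [0,0,0],"gripper": 1},
    {"travel": [2.43,-2.9,0],"rot": [0,0,0],"gripper": 1},
    {"travel": [2.43,-2.9,0],"rot": [0,0,0],"gripper": 1},
    {"travel": [2.43,-2.9,0],"rot": [0,0,0],"gripper": 1},
    {"travel": [2.43,-2.9,0],"rot": [0,0,0],"gripper": 1},
    {"travel": [2.43,-2.9,0],"rot": [0,0,0],"gripper": 1},
    {"travel": [2.43,-2.9,0],"rot": [0,0,0],"gripper": 1},
    {"travel": [2.43,-2.9,0],"rot": [0,0,0],"gripper": 1},
    {"travel": [2.43,-2.9,0],"rot": [0,0,0],"gripper": 1},
    {"travel": [2.43,-2.9,0],"rot": [0,0,0],"gripper": 1},
    {"travel": [0,0,0],"rot": [0,0,0],"gripper": 1},
  ],
)

```text
time: 2.6
ee_pos: [0.4959, -0.0821, 0.2796]
orientation: [1.0, 0.018, -0.001, -0.0]
ft_force: [-0.0, 0.1, -0.3]
width: 0.0004
finger_force: 0.0
```

Run:
```python
from h import *
M=down(TY);a=t2w([-.065,.0545+.0095,.165]);go(a,M)
p,d=cap('side');save('s1',p[100:340,200:520]);
```

```text
t 2.6 ee [ 0.4959 -0.0821  0.2796] F [-0.   0.1 -0.3] w 0.0004
rot [-0.   0.1  0.1]
travel [-0.13  0.11 11.46] to [ 0.4946 -0.0832  0.165 ]
```

View pics/s1.png

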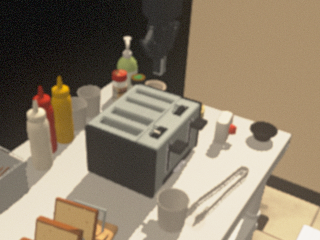

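arm_command(
  increments=[
    {"travel": [-0.13,0.11,3.5],"rot": [0,0,0],"gripper": 1},
    {"travel": [0,0,3.5],"rot": [0,0,0],"gripper": 1},
    {"travel": [0,0,3],"rot": [0,0,0],"gripper": 1},
    {"travel": [0,0,1],"rot": [0,0,0],"gripper": 1},
    {"travel": [0,0,0.5],"rot": [0,0,0],"gripper": 1},
    {"travel": [0,0,0.2],"rot": [0,0,0],"gripper": 1},
    {"travel": [0,0,0],"rot": [0,0,0],"gripper": 1},
  ],
)

```text
time: 3.52
ee_pos: [0.494, -0.085, 0.1644]
orientation: [1.0, 0.016, 0.001, 0.0]
ft_force: [0.1, -0.4, 0.5]
width: -0.0002
finger_force: 0.0
```

arm_command(
  increments=[
    {"travel": [0,0,0.1],"rot": [0,0,0],"gripper": 1},
    {"travel": [0,0,0.1],"rot": [0,0,0],"gripper": 1},
    {"travel": [0,0,0],"rot": [0,0,0],"gripper": 1},
  ],
)

```text
time: 3.9
ee_pos: [0.4937, -0.0849, 0.1616]
orientation: [1.0, 0.016, -0.0, -0.0]
ft_force: [0.0, -0.0, -0.1]
width: 0.0001
finger_force: 0.0
```

arm_command(
  increments=[
    {"travel": [0,0,0.1],"rot": [0,0,0],"gripper": 1},
    {"travel": [0,0,0.1],"rot": [0,0,0],"gripper": 1},
    {"travel": [0,0,0],"rot": [0,0,0],"gripper": 1},
  ],
)

```text
time: 4.28
ee_pos: [0.4937, -0.0849, 0.1594]
orientation: [1.0, 0.016, -0.0, -0.0]
ft_force: [-0.0, 0.0, -0.5]
width: 0.0001
finger_force: 0.0
```

arm_command(
  increments=[
    {"travel": [0,0,0.1],"rot": [0,0,0],"gripper": 1},
    {"travel": [0,0,0],"rot": [0,0,0],"gripper": 1},
  ],
)

```text
time: 4.53
ee_pos: [0.4937, -0.0849, 0.1585]
orientation: [1.0, 0.016, -0.0, -0.0]
ft_force: [0.2, 0.3, -0.4]
width: -0.0003
finger_force: 0.0
```

arm_command(
  increments=[
    {"travel": [0,0,0.1],"rot": [0,0,0],"gripper": 1},
    {"travel": [0,0,0],"rot": [0,0,0],"gripper": 1},
  ],
)

```text
time: 4.78
ee_pos: [0.4937, -0.0849, 0.1575]
orientation: [1.0, 0.016, -0.0, -0.0]
ft_force: [0.7, 0.6, 0.5]
width: -0.0001
finger_force: 0.0
```

arm_command(
  increments=[
    {"travel": [0,0,0.1],"rot": [0,0,0],"gripper": 1},
    {"travel": [0,0,0],"rot": [0,0,0],"gripper": 1},
  ],
)

```text
time: 5.03
ee_pos: [0.4937, -0.0849, 0.1565]
orientation: [1.0, 0.016, -0.0, -0.0]
ft_force: [-0.7, -0.6, 0.4]
width: -0.0001
finger_force: 0.0
```

arm_command(
  increments=[
    {"travel": [0,0,-0.45],"rot": [0,0,0],"gripper": 1},
    {"travel": [0,0.5,0],"rot": [0,0,0],"gripper": 1},
    {"travel": [0,0,0.1],"rot": [0,0,0],"gripper": 1},
    {"travel": [0,0,0.1],"rot": [0,0,0],"gripper": 1},
    {"travel": [0,0,0],"rot": [0,0,0],"gripper": 1},
  ],
)

```text
time: 5.65
ee_pos: [0.4938, -0.0899, 0.1589]
orientation: [1.0, 0.016, -0.0, -0.0]
ft_force: [-0.6, -0.7, -0.2]
width: 0.0
finger_force: 0.0
```

arm_command(
  increments=[
    {"travel": [0,0,0.1],"rot": [0,0,0],"gripper": 1},
    {"travel": [0,0,0],"rot": [0,0,0],"gripper": 1},
  ],
)

```text
time: 5.9
ee_pos: [0.4939, -0.0899, 0.158]
orientation: [1.0, 0.016, -0.0, -0.0]
ft_force: [-0.8, 0.5, -0.1]
width: -0.0
finger_force: 0.0
```

arm_command(
  increments=[
    {"travel": [0,0,0.1],"rot": [0,0,0],"gripper": 1},
    {"travel": [0,0,0],"rot": [0,0,0],"gripper": 1},
  ],
)

```text
time: 6.15
ee_pos: [0.4939, -0.0899, 0.157]
orientation: [1.0, 0.016, -0.0, -0.0]
ft_force: [0.1, -0.5, -0.4]
width: -0.0
finger_force: 0.0
```

Run:
```python
from h import *
p,d=cap('side');q,e=cap('top');np.savez('side1.npz',p=p,d=d)
print(arm.get_state()['ee_pos'], proj('side',arm.get_state()['ee_pos']))
a=cv2.resize(p[150:290,280:430],None,fx=3.6,fy=3.6,interpolation=cv2.INTER_CUBIC)
a=np.clip(a.astype(float)*1.6,0,255).astype(np.uint8)
save('s2',a)
```

```text
[ 0.49390025 -0.0899205   0.15707418] [357.18844553 230.08272938]
```

View pics/s2.png

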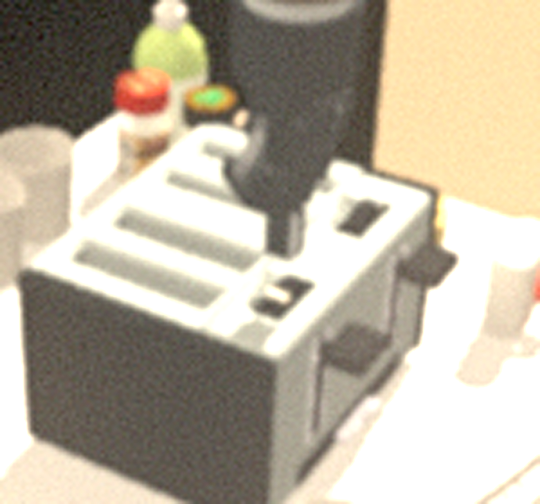

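Run:
```python
from h import *
z=np.load('side1.npz');W=pts('side',z['d'])
for v in range(206,234,2): print(v,[tuple(np.round(W[v,u]*1000).astype(int)) if W[v,u,0]==W[v,u,0] else None for u in(355,358,361)])
```

```text
206 [(np.int64(479), np.int64(-49), np.int64(248)), (np.int64(479), np.int64(-61), np.int64(242)), (np.int64(480), np.int64(-76), np.int64(234))]
208 [(np.int64(483), np.int64(-55), np.int64(239)), (np.int64(479), np.int64(-62), np.int64(236)), (np.int64(481), np.int64(-77), np.int64(228))]
210 [(np.int64(495), np.int64(-77), np.int64(218)), (np.int64(480), np.int64(-65), np.int64(230)), (np.int64(485), np.int64(-87), np.int64(216))]
212 [(np.int64(495), np.int64(-78), np.int64(212)), (np.int64(487), np.int64(-77), np.int64(215)), (np.int64(484), np.int64(-85), np.int64(212))]
214 [(np.int64(495), np.int64(-78), np.int64(207)), (np.int64(488), np.int64(-79), np.int64(209)), (np.int64(483), np.int64(-83), np.int64(208))]
216 [(np.int64(493), np.int64(-76), np.int64(203)), (np.int64(486), np.int64(-76), np.int64(206)), (np.int64(483), np.int64(-84), np.int64(203))]
218 [(np.int64(494), np.int64(-78), np.int64(197)), (np.int64(487), np.int64(-78), np.int64(200)), (np.int64(483), np.int64(-84), np.int64(198))]
220 [(np.int64(498), np.int64(-84), np.int64(186)), (np.int64(487), np.int64(-
[... 252 characters left out ...]
 np.int64(150)), (np.int64(510), np.int64(-120), np.int64(150)), (np.int64(503), np.int64(-122), np.int64(152))]
226 [(np.int64(511), np.int64(-109), np.int64(151)), (np.int64(499), np.int64(-101), np.int64(160)), (np.int64(498), np.int64(-114), np.int64(153))]
228 [(np.int64(506), np.int64(-100), np.int64(152)), (np.int64(493), np.int64(-92), np.int64(162)), (np.int64(488), np.int64(-97), np.int64(161))]
230 [(np.int64(495), np.int64(-81), np.int64(162)), (np.int64(491), np.int64(-89), np.int64(159)), (np.int64(486), np.int64(-93), np.int64(159))]
232 [(np.int64(494), np.int64(-81), np.int64(157)), (np.int64(486), np.int64(-80), np.int64(161)), (np.int64(485), np.int64(-92), np.int64(154))]
```

arm_command(
  increments=[
    {"travel": [0,0,0.3],"rot": [0,0,0],"gripper": 1},
    {"travel": [0,0,0],"rot": [0,0,0],"gripper": 1},
  ],
)

```text
time: 6.5
ee_pos: [0.4938, -0.0899, 0.1537]
orientation: [1.0, 0.016, -0.0, -0.0]
ft_force: [0.4, -0.0, -0.0]
width: 0.0001
finger_force: 0.0
```

arm_command(
  increments=[
    {"travel": [0,0,0.3],"rot": [0,0,0],"gripper": 1},
    {"travel": [0,0,0],"rot": [0,0,0],"gripper": 1},
  ],
)

```text
time: 6.75
ee_pos: [0.4938, -0.0899, 0.1508]
orientation: [1.0, 0.016, -0.0, -0.0]
ft_force: [-0.2, 0.0, -0.2]
width: -0.0002
finger_force: 0.0
```

Run:
```python
from h import *
p,d=cap('side');W=pts('side',d);s=arm.get_state()
e=s['ee_pos'];print(e,s['ft_force'],s['qpos'],s['tau'])
m=(abs(W[...,0]-e[0])<.02)&(abs(W[...,1]-e[1])<.016)&(W[...,2]>.155)
v,u=np.nonzero(m)
for r in range(v.min(),v.max()+1,2):
    k=v==r
    if k.any():print(r,u[k].min(),u[k].max(),np.round(W[r,u[k]].mean(0),3))
```

```text
[ 0.49381077 -0.08989742  0.15093623] [ 0.26163199  0.02392589 -0.10313571] [-1.80079812e-01 -4.13290767e-02 -6.04097984e-02  1.55195742e+00
  5.71880454e-06  2.92858471e+00] [-2.05985052e-03 -4.42645776e+01  4.68361187e+01 -3.09086277e-02
  1.52435782e-04 -3.72994009e-05]
118 352 353 [ 0.511 -0.079  0.421]
120 358 358 [ 0.496 -0.074  0.422]
180 362 371 [ 0.48  -0.094  0.289]
182 362 371 [ 0.48  -0.094  0.284]
184 362 371 [ 0.48  -0.092  0.28 ]
186 362 371 [ 0.477 -0.09   0.277]
188 367 370 [ 0.477 -0.099  0.268]
190 361 370 [ 0.478 -0.095  0.265]
192 365 370 [ 0.477 -0.096  0.259]
194 364 369 [ 0.477 -0.092  0.257]
196 361 369 [ 0.477 -0.087  0.254]
198 354 368 [ 0.482 -0.083  0.249]
200 357 367 [ 0.481 -0.082  0.245]
202 356 367 [ 0.483 -0.086  0.238]
204 357 366 [ 0.485 -0.087  0.231]
206 359 366 [ 0.482 -0.086  0.228]
208 360 365 [ 0.482 -0.087  0.222]
210 360 364 [ 0.481 -0.084  0.219]
212 353 364 [ 0.488 -0.083  0.212]
214 353 364 [ 0.489 -0.082  0.207]
216 353 364 [ 0.488 -0.082  0.202]
218 353 364 [ 0.488 -0.082  0.197]
220 353 362 [ 0.49  -0.081  0.191]
222 353 363 [ 0.489 -0.083  0.185]
224 357 361 [ 0.487 -0.084  0.18 ]
226 358 358 [ 0.497 -0.099  0.162]
228 356 363 [ 0.491 -0.095  0.161]
230 354 361 [ 0.491 -0.086  0.161]
232 353 360 [ 0.491 -0.082  0.158]
234 356 358 [ 0.486 -0.077  0.157]
```

arm_command(
  increments=[
    {"travel": [0,0,0.5],"rot": [0,0,0],"gripper": 1},
    {"travel": [0,0,0.5],"rot": [0,0,0],"gripper": 1},
    {"travel": [0,0,0],"rot": [0,0,0],"gripper": 1},
  ],
)

```text
time: 7.18
ee_pos: [0.4936, -0.0899, 0.1405]
orientation: [1.0, 0.016, -0.0, -0.0]
ft_force: [0.7, -1.1, -0.6]
width: -0.0001
finger_force: 0.0
```

arm_command(
  increments=[
    {"travel": [0,0,0.3],"rot": [0,0,0],"gripper": 1},
    {"travel": [0,0,0],"rot": [0,0,0],"gripper": 1},
  ],
)

```text
time: 7.42
ee_pos: [0.4938, -0.0899, 0.1379]
orientation: [1.0, 0.016, -0.0, -0.0]
ft_force: [-0.4, 0.2, 1.4]
width: -0.0003
finger_force: 0.0
```

arm_command(
  increments=[
    {"travel": [0,0,0.2],"rot": [0,0,0],"gripper": 1},
    {"travel": [0,0,0],"rot": [0,0,0],"gripper": 1},
  ],
)

```text
time: 7.68
ee_pos: [0.4938, -0.0899, 0.1359]
orientation: [1.0, 0.016, -0.0, -0.0]
ft_force: [0.1, 0.1, -0.2]
width: 0.0001
finger_force: 0.0
```

arm_command(
  increments=[
    {"travel": [0,0,0.1],"rot": [0,0,0],"gripper": 1},
    {"travel": [0,0,0],"rot": [0,0,0],"gripper": 1},
  ],
)

```text
time: 7.92
ee_pos: [0.4939, -0.0899, 0.135]
orientation: [1.0, 0.016, -0.0, -0.0]
ft_force: [-0.6, -0.1, -0.1]
width: -0.0
finger_force: 0.0
```

arm_command(
  increments=[
    {"travel": [0,0,0.1],"rot": [0,0,0],"gripper": 1},
    {"travel": [0,0,0],"rot": [0,0,0],"gripper": 1},
  ],
)

```text
time: 8.18
ee_pos: [0.494, -0.0899, 0.1343]
orientation: [1.0, 0.016, 0.0, 0.0]
ft_force: [-0.5, -0.3, 1.2]
width: -0.0001
finger_force: 1.1
```

arm_command(
  increments=[
    {"travel": [0,0,0.1],"rot": [0,0,0],"gripper": 1},
    {"travel": [0,0,0],"rot": [0,0,0],"gripper": 1},
  ],
)

```text
time: 8.43
ee_pos: [0.4941, -0.09, 0.1342]
orientation: [1.0, 0.016, 0.001, 0.0]
ft_force: [-3.0, -0.2, 8.9]
width: -0.0001
finger_force: 4.5
```

arm_command(
  increments=[
    {"travel": [0,0,0.1],"rot": [0,0,0],"gripper": 1},
    {"travel": [0,0,0],"rot": [0,0,0],"gripper": 1},
  ],
)

```text
time: 8.68
ee_pos: [0.4942, -0.09, 0.1341]
orientation: [1.0, 0.016, 0.001, 0.0]
ft_force: [-5.4, -0.2, 14.4]
width: -0.0001
finger_force: 7.6
```

arm_command(
  increments=[
    {"travel": [0,0,-0.05],"rot": [0,0,0],"gripper": 1},
    {"travel": [0,0.25,0],"rot": [0,0,0],"gripper": 1},
    {"travel": [0,0.25,0],"rot": [0,0,0],"gripper": 1},
    {"travel": [0,0.25,0],"rot": [0,0,0],"gripper": 1},
    {"travel": [0,0.25,0],"rot": [0,0,0],"gripper": 1},
    {"travel": [0,0,0],"rot": [0,0,0],"gripper": 1},
  ],
)

```text
time: 9.43
ee_pos: [0.4945, -0.1002, 0.1338]
orientation: [1.0, 0.016, 0.001, 0.0]
ft_force: [-2.7, -1.2, 9.3]
width: -0.0
finger_force: 4.8
```

arm_command(
  increments=[
    {"travel": [0,0,-0.5],"rot": [0,0,0],"gripper": 1},
    {"travel": [0,0,-1],"rot": [0,0,0],"gripper": 1},
    {"travel": [-4,0,-2],"rot": [0,0,0],"gripper": 1},
    {"travel": [-5,0,-3],"rot": [0,0,0],"gripper": 1},
    {"travel": [-5,0,0],"rot": [0,0,0],"gripper": 1},
    {"travel": [0,0,0],"rot": [0,0,0],"gripper": 1},
  ],
)

```text
time: 10.18
ee_pos: [0.3526, -0.1046, 0.1992]
orientation: [1.0, 0.016, 0.001, 0.0]
ft_force: [1.2, -0.9, 0.6]
width: -0.0003
finger_force: 0.0
```

```bash
cat >> h.py <<'E'
def wheels(tag=None):
    p,d=cap('top');g=cv2.cvtColor(rect('top',p,-.069,-.061,-.13,.13,.157,4000),cv2.COLOR_RGB2GRAY).astype(float).mean(0)
    y=.13-np.arange(len(g))/4000
    for n,c in(('wide',.0535),('narrow',-.0565)):
        k=abs(y-c)<.024; w=np.clip(g[k]-g[k].min()-60,0,None)
        kk=np.flatnonzero(g[k]>.5*(g[k].max()+g[k].min()));yy=y[k][kk].mean();dy=c-yy
        print(n,'bar y mm',round(yy*1e3,1),'width',len(kk)/4,'angle',round(float(np.arcsin(np.clip(dy/.024,-1,1))),2))
    if tag: save(tag,cv2.resize(rect('top',p,-.11,-.03,-.13,.13,.157,2800),None,fx=1,fy=1))
E
python3 - <<'E'
from h import *
wheels('w1')
z=np.load('top0.npz');p=z['p'];import h
h.cap=lambda n:(p,0);wheels()
E
```

```text
wide bar y mm 53.1 width 4.5 angle 0.02
narrow bar y mm -71.3 width 4.25 angle 0.66
wide bar y mm 63.5 width 4.75 angle -0.43
narrow bar y mm -71.3 width 4.25 angle 0.66
```

Run:
```python
from h import *
M=down(TY);go([.494,-.088,.1330],M,[.494,-.088,.165])
```

```text
t 10.2 ee [ 0.3539 -0.1047  0.1987] F [ 0.3  0.8 -0.4] w 0.0000
rot [ 0.  -0.1 -0.1]
travel [14.06 -1.2   3.37] to [ 0.494 -0.088  0.165]
travel [0.  0.  3.2] to [ 0.494 -0.088  0.133]
```

arm_command(
  increments=[
    {"travel": [4,-0.4,0],"rot": [0,0,0],"gripper": 1},
    {"travel": [5,-0.4,0],"rot": [0,0,0],"gripper": 1},
    {"travel": [5.06,-0.4,0],"rot": [0,0,0],"gripper": 1},
    {"travel": [0,0,3.4],"rot": [0,0,0],"gripper": 1},
    {"travel": [0,0,2],"rot": [0,0,0],"gripper": 1},
    {"travel": [0,0,1],"rot": [0,0,0],"gripper": 1},
    {"travel": [0,0,0.2],"rot": [0,0,0],"gripper": 1},
    {"travel": [0,0,0],"rot": [0,0,0],"gripper": 1},
  ],
)

```text
time: 11.22
ee_pos: [0.495, -0.0878, 0.134]
orientation: [1.0, 0.017, 0.001, 0.0]
ft_force: [-6.0, 0.8, 16.5]
width: 0.0005
finger_force: 8.1
```

arm_command(
  increments=[
    {"travel": [0,0,-0.12],"rot": [0,0,0],"gripper": 1},
    {"travel": [0,0.3,0],"rot": [0,0,0],"gripper": 1},
    {"travel": [0,0.3,0],"rot": [0,0,0],"gripper": 1},
    {"travel": [0,0.3,0],"rot": [0,0,0],"gripper": 1},
    {"travel": [0,0,0],"rot": [0,0,0],"gripper": 1},
    {"travel": [0,0,-0.5],"rot": [0,0,0],"gripper": 1},
    {"travel": [0,0,-1],"rot": [0,0,0],"gripper": 1},
    {"travel": [-4,0,-2],"rot": [0,0,0],"gripper": 1},
    {"travel": [-5,0,-3],"rot": [0,0,0],"gripper": 1},
    {"travel": [-5,0,0],"rot": [0,0,0],"gripper": 1},
    {"travel": [0,0,0],"rot": [0,0,0],"gripper": 1},
  ],
)

```text
time: 12.6
ee_pos: [0.3533, -0.1016, 0.1997]
orientation: [1.0, 0.016, 0.002, 0.001]
ft_force: [0.7, -0.7, -0.5]
width: 0.0002
finger_force: 0.0
```

Run:
```python
from h import *
wheels()
c=t2w([-.065,-.0565,0]);print(c)
M=down(TY);a=[c[0]-.001,c[1]-.0065];go([*a,.1335],M,[*a,.2],[*a,.155])
```

```text
wide bar y mm 43.9 width 5.5 angle 0.41
narrow bar y mm -71.3 width 4.25 angle 0.66
[ 0.498609   -0.20362402  0.        ]
t 12.7 ee [ 0.3546 -0.1016  0.1991] F [ 0.2 -0.  -0.2] w 0.0001
rot [ 0.  -0.2 -0.1]
travel [13.93 11.32 -0.09] to [ 0.4976 -0.2101  0.2   ]
travel [0.  0.  4.5] to [ 0.4976 -0.2101  0.155 ]
travel [0.   0.   2.15] to [ 0.4976 -0.2101  0.1335]
```

arm_command(
  increments=[
    {"travel": [4.5,3.8,0],"rot": [0,0,0],"gripper": 1},
    {"travel": [4.5,3.8,0],"rot": [0,0,0],"gripper": 1},
    {"travel": [4.93,3.72,0],"rot": [0,0,0],"gripper": 1},
    {"travel": [0,0,3],"rot": [0,0,0],"gripper": 1},
    {"travel": [0,0,2],"rot": [0,0,0],"gripper": 1},
    {"travel": [0,0,1.3],"rot": [0,0,0],"gripper": 1},
    {"travel": [0,0,0.2],"rot": [0,0,0],"gripper": 1},
    {"travel": [0,0,0],"rot": [0,0,0],"gripper": 1},
  ],
)

```text
time: 13.65
ee_pos: [0.4985, -0.2106, 0.134]
orientation: [1.0, 0.016, 0.001, 0.001]
ft_force: [-2.0, -2.4, 4.6]
width: -0.0002
finger_force: 2.5
```

arm_command(
  increments=[
    {"travel": [0,0,0.05],"rot": [0,0,0],"gripper": 1},
    {"travel": [0,-0.3,0],"rot": [0,0,0],"gripper": 1},
    {"travel": [0,-0.35,0],"rot": [0,0,0],"gripper": 1},
    {"travel": [0,-0.35,0],"rot": [0,0,0],"gripper": 1},
    {"travel": [0,-0.3,0],"rot": [0,0,0],"gripper": 1},
    {"travel": [0,0,0],"rot": [0,0,0],"gripper": 1},
    {"travel": [0,0,-0.5],"rot": [0,0,0],"gripper": 1},
    {"travel": [0,0,-1],"rot": [0,0,0],"gripper": 1},
    {"travel": [-4,0,-2],"rot": [0,0,0],"gripper": 1},
    {"travel": [-5,0,-3],"rot": [0,0,0],"gripper": 1},
    {"travel": [-5,0,0],"rot": [0,0,0],"gripper": 1},
    {"travel": [0,0,0],"rot": [0,0,0],"gripper": 1},
  ],
)

```text
time: 15.15
ee_pos: [0.3558, -0.2019, 0.1991]
orientation: [1.0, 0.016, 0.001, 0.001]
ft_force: [0.4, 0.4, 0.8]
width: 0.0
finger_force: 0.0
```

Run:
```python
from h import *
wheels()
c=t2w([-.065,-.0565,0])
M=down(TY);a=[c[0]-.001,c[1]-.0065];go([*a,.1335],M,[*a,.2],[*a,.155])
```

```text
wide bar y mm 43.9 width 5.5 angle 0.41
narrow bar y mm -59.6 width 5.5 angle 0.13
t 15.2 ee [ 0.357  -0.2019  0.1985] F [-0.4 -0.5  0. ] w 0.0001
rot [ 0.1 -0.1 -0.1]
travel [14.03  1.28 -0.15] to [ 0.4976 -0.2101  0.2   ]
travel [0.  0.  4.5] to [ 0.4976 -0.2101  0.155 ]
travel [0.   0.   2.15] to [ 0.4976 -0.2101  0.1335]
```

arm_command(
  increments=[
    {"travel": [4.6,0.4,0],"rot": [0,0,0],"gripper": 1},
    {"travel": [4.6,0.4,0],"rot": [0,0,0],"gripper": 1},
    {"travel": [4.83,0.48,0],"rot": [0,0,0],"gripper": 1},
    {"travel": [0,0,3],"rot": [0,0,0],"gripper": 1},
    {"travel": [0,0,2],"rot": [0,0,0],"gripper": 1},
    {"travel": [0,0,1.3],"rot": [0,0,0],"gripper": 1},
    {"travel": [0,0,0.2],"rot": [0,0,0],"gripper": 1},
    {"travel": [0,0,0],"rot": [0,0,0],"gripper": 1},
  ],
)

```text
time: 16.2
ee_pos: [0.4989, -0.2104, 0.1338]
orientation: [1.0, 0.016, 0.001, 0.001]
ft_force: [-2.6, -1.5, 7.5]
width: 0.0001
finger_force: 4.0
```

arm_command(
  increments=[
    {"travel": [0,-0.3,0],"rot": [0,0,0],"gripper": 1},
    {"travel": [0,-0.35,0],"rot": [0,0,0],"gripper": 1},
    {"travel": [0,-0.35,0],"rot": [0,0,0],"gripper": 1},
    {"travel": [0,-0.3,0],"rot": [0,0,0],"gripper": 1},
    {"travel": [0,0,0],"rot": [0,0,0],"gripper": 1},
    {"travel": [0,0,-0.5],"rot": [0,0,0],"gripper": 1},
    {"travel": [0,0,-1],"rot": [0,0,0],"gripper": 1},
    {"travel": [-4,0,-4],"rot": [0,0,0],"gripper": 1},
    {"travel": [-5,0,-4],"rot": [0,0,0],"gripper": 1},
    {"travel": [-4,0,-4],"rot": [0,0,0],"gripper": 1},
    {"travel": [0,0,0],"rot": [0,0,0],"gripper": 0},
  ],
)

```text
time: 17.58
ee_pos: [0.3681, -0.2016, 0.2708]
orientation: [1.0, 0.016, 0.003, 0.002]
ft_force: [0.4, -0.9, -0.5]
width: 0.0172
finger_force: 0.0
```

arm_command(
  increments=[
    {"travel": [0,0,0],"rot": [0,0,-9],"gripper": 0},
    {"travel": [0,0,0],"rot": [0,0,-9],"gripper": 0},
    {"travel": [0,0,0],"rot": [0,0,-9],"gripper": 0},
    {"travel": [0,0,0],"rot": [0,0,-9],"gripper": 0},
    {"travel": [0,0,0],"rot": [0,0,-9],"gripper": 0},
    {"travel": [0,0,0],"rot": [0,0,-9],"gripper": 0},
    {"travel": [0,0,0],"rot": [0,0,-9],"gripper": 0},
    {"travel": [0,0,0],"rot": [0,0,-9],"gripper": 0},
    {"travel": [0,0,0],"rot": [0,0,-9],"gripper": 0},
    {"travel": [0,0,0],"rot": [0,0,-9],"gripper": 0},
    {"travel": [0,0,0],"rot": [0,0,-9],"gripper": 0},
    {"travel": [0,0,0],"rot": [0,0,-9],"gripper": 0},
    {"travel": [0,0,0],"rot": [0,0,-9],"gripper": 0},
    {"travel": [0,0,0],"rot": [0,0,-9],"gripper": 0},
    {"travel": [0,0,0],"rot": [0,0,-9],"gripper": 0},
    {"travel": [0,0,0],"rot": [0,0,-9],"gripper": 0},
    {"travel": [0,0,0],"rot": [0,0,-9],"gripper": 0},
    {"travel": [0,0,0],"rot": [0,0,-9],"gripper": 0},
    {"travel": [0,0,0],"rot": [0,0,-9],"gripper": 0},
    {"travel": [0,0,0],"rot": [0,0,0],"gripper": 0},
  ],
)

```text
time: 20.08
ee_pos: [0.3693, -0.201, 0.2657]
orientation: [0.062, 0.998, 0.0, -0.0]
ft_force: [1.0, -0.0, -0.1]
width: 0.0426
finger_force: 0.0
```

```bash
cat >> h.py <<'E'
def stand():
    p,d=cap('top');W=pts('top',d);hsv=cv2.cvtColor(p,cv2.COLOR_RGB2HSV)
    m=(W[...,2]>.008)&(W[...,2]<.023)&(hsv[...,1]>70)&(hsv[...,0]<28)&(W[...,0]<.65)&(W[...,0]>.3)&(W[...,1]>0.05)&(W[...,1]<.45)
    m=cv2.morphologyEx(m.astype(np.uint8),cv2.MORPH_OPEN,np.ones((2,2)))
    q=W[m>0];q=q[~np.isnan(q).any(1)]
    r=cv2.minAreaRect((q[:,:2]*1000).astype(np.float32));print('stand rect',np.round(r[0],1),np.round(r[1],1),round(r[2],1))
    a=r[2] if r[1][0]<r[1][1] else r[2]-90
    S=np.array(r[0])/1000;a=np.radians(a);return S,a,W,hsv
def slices(S,a,W,hsv,which=(87,29,-29)):
    ex=np.array([np.cos(a),np.sin(a)]);ey=np.array([-ex[1],ex[0]])
    loc=np.stack([(W[...,:2]-S)@ex,(W[...,:2]-S)@ey,W[...,2]],-1);out={}
    for c in which:
        y=loc[...,1]-c/1e3;z=loc[...,2]
        m=(abs(loc[...,0])<.035)&(y>-.055)&(y<.0)&(z>.105)&(hsv[...,1]>110)
        if m.sum()<20: print(c,'absent');continue
        q=loc[m]
        f=(abs(loc[...,0])<.035)&(abs(y+.01)<.03)&(z>.085)&(z<.115)&(hsv[...,1]<=110)
        print(c,'top crust n',m.sum(),'y %.1f..%.1f med %.1f'%tuple(np.percentile(q[:,1]*1e3-c,[3,97,50])),'z',np.round(np.percentile(q[:,2],[5,50,95])*1e3,1))
        o=np.array([*(S+ey*np.median(q[:,1])),np.median(q[:,2])]);out[c]=o
    return out
E
python3 - <<'E'
from h import *
wheels()
S,a,W,hsv=stand();print(slices(S,a,W,hsv))
s=arm.get_state();print(s['ee_pos'],s['qpos'].round(2),s['width'])
E
```

```text
wide bar y mm 43.9 width 5.5 angle 0.41
narrow bar y mm -47.1 width 4.0 angle -0.4
stand rect [507.5 230.2] [115.4 267.7] 10.7
87 top crust n 185 y -39.3..-17.8 med -30.7 z [112.6 120.9 126.5]
29 top crust n 190 y -39.1..-17.7 med -29.9 z [110.7 121.1 126.9]
-29 top crust n 114 y -39.4..-25.9 med -33.6 z [110.6 118.9 124.1]
{87: array([0.4969589 , 0.28548839, 0.12094428]), 29: array([0.50762927, 0.22928445, 0.12107293]), -29: array([0.51913734, 0.16866807, 0.1189017 ])}
[ 0.36917323 -0.20104168  0.26595556] [-0.5  -0.19  0.03  1.79  0.   -0.37] 0.042743120978660565
```

```bash
cat >> h.py <<'E'
def pick(top,a,depth=.033,k=.0255,lean=.35):
    M=down(a+np.pi,-lean);u=-M[:,2];e=np.array(top)-(depth+k)*u;return e,M,u
E
python3 - <<'E'
from h import *
e,M,u=pick([.519,.1685,.1185],np.radians(10.8));print(u)
go(e,M,e+.10*u)
E
```

```text
[ 0.06425264 -0.33682414  0.93937271]
t 20.2 ee [ 0.3692 -0.201   0.266 ] F [-0.  -0.1  0.3] w 0.0427
rot [-19.9   3.1 -17.9]
travel [-21.64  26.41  21.19] to [0.5217 0.1545 0.1575]
travel [ 0.  0. 10.] to [0.5152 0.1882 0.0635]
```

arm_command(
  increments=[
    {"travel": [0,0,0],"rot": [-6.6,1.0,-6.0],"gripper": 0},
    {"travel": [0,0,0],"rot": [-6.6,1.0,-6.0],"gripper": 0},
    {"travel": [0,0,0],"rot": [-6.7,1.1,-5.9],"gripper": 0},
    {"travel": [-1.8,2.2,1.1],"rot": [0,0,0],"gripper": 0},
    {"travel": [-1.8,2.2,1.1],"rot": [0,0,0],"gripper": 0},
    {"travel": [-1.8,2.2,1.1],"rot": [0,0,0],"gripper": 0},
    {"travel": [-1.8,2.2,1.1],"rot": [0,0,0],"gripper": 0},
    {"travel": [-1.8,2.2,1.1],"rot": [0,0,0],"gripper": 0},
    {"travel": [-1.8,2.2,1.1],"rot": [0,0,0],"gripper": 0},
    {"travel": [-1.8,2.2,1.2],"rot": [0,0,0],"gripper": 0},
    {"travel": [-1.8,2.2,2.2],"rot": [0,0,0],"gripper": 0},
    {"travel": [-1.8,2.2,2.2],"rot": [0,0,0],"gripper": 0},
    {"travel": [-1.8,2.2,2.2],"rot": [0,0,0],"gripper": 0},
    {"travel": [-1.8,2.2,2.2],"rot": [0,0,0],"gripper": 0},
    {"travel": [-1.84,2.21,2.2],"rot": [0,0,0],"gripper": 0},
    {"travel": [0,0,0],"rot": [0,0,0],"gripper": 0},
  ],
)

```text
time: 22.18
ee_pos: [0.5216, 0.1486, 0.1788]
orientation: [-0.094, 0.98, 0.173, -0.018]
ft_force: [-0.6, -0.3, 0.1]
width: 0.0427
finger_force: 0.0
```

Run:
```python
from h import *
e,M,u=pick([.519,.1685,.1185],np.radians(10.8))
go(e,M)
p,d=cap('side');W=pts('side',d);np.savez('side2.npz',p=p,d=d)
s=arm.get_state();C=R.from_quat(s['orientation']).as_matrix();L=(W-s['ee_pos'])@C*1000
# points near fingers in tool frame
m=(abs(L[...,0])<40)&(abs(L[...,1])<70)&(L[...,2]>-140)&(L[...,2]<10)
for z0 in range(-120,5,10):
    k=m&(L[...,2]>=z0)&(L[...,2]<z0+10)
    if k.sum()>3: print(z0,k.sum(),'x',np.percentile(L[k][:,0],[2,98]).round(),'y',np.percentile(L[k][:,1],[2,20,50,80,98]).round())
save('s3',cv2.resize(np.clip(p[200:400,180:400]*1.6,0,255).astype(np.uint8),None,fx=2.7,fy=2.7))
```

```text
t 22.2 ee [0.5216 0.1486 0.1788] F [-0.6 -0.3  0.1] w 0.0427
rot [ 0.  -0.2  0.1]
travel [-0.12 -0.19 12.2 ] to [0.5152 0.1882 0.0635]
-120 204 x [-10.  19.] y [-60. -12.  29.  64.  67.]
-110 194 x [-10.  18.] y [-58. -14.  25.  61.  63.]
-100 172 x [-10.  18.] y [-54. -18.  28.  58.  61.]
-90 162 x [-11.  14.] y [-52. -21.  34.  53.  56.]
-80 129 x [-10.  14.] y [-45. -28.  23.  52.  54.]
-70 102 x [-6. 12.] y [-27. -23. -18.  35.  37.]
-60 117 x [-9. 12.] y [-26. -22.  26.  34.  36.]
-50 111 x [-7. 12.] y [-24. -22.  26.  34.  37.]
-40 107 x [-10.  12.] y [-25. -22. -18.  31.  35.]
-30 15 x [-9.  8.] y [-22. -20.  28.  29.  30.]
```

View pics/s3.png

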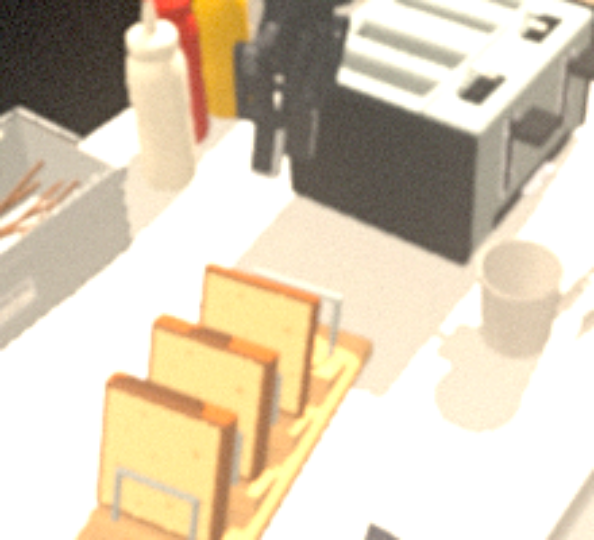

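arm_command(
  increments=[
    {"travel": [-0.12,-0.19,3],"rot": [0,0,0],"gripper": 0},
    {"travel": [0,0,3],"rot": [0,0,0],"gripper": 0},
    {"travel": [0,0,3],"rot": [0,0,0],"gripper": 0},
    {"travel": [0,0,2],"rot": [0,0,0],"gripper": 0},
    {"travel": [0,0,1.5],"rot": [0,0,0],"gripper": 0},
    {"travel": [0,0,0],"rot": [0,0,0],"gripper": 0},
  ],
)

```text
time: 22.98
ee_pos: [0.5149, 0.1872, 0.0619]
orientation: [-0.094, 0.98, 0.173, -0.017]
ft_force: [-0.9, -0.8, 0.2]
width: 0.0426
finger_force: 0.0
```

arm_command(
  increments=[
    {"travel": [0,0,0],"rot": [0,0,0],"gripper": 0.6},
    {"travel": [0,0,0],"rot": [0,0,0],"gripper": 1},
    {"travel": [0,0,0],"rot": [0,0,0],"gripper": 1},
    {"travel": [0,0,0],"rot": [0,0,0],"gripper": 1},
    {"travel": [0,0,0],"rot": [0,0,0],"gripper": 1},
    {"travel": [0,0,0],"rot": [0,0,0],"gripper": 1},
  ],
  force=30,
)

```text
time: 23.72
ee_pos: [0.5158, 0.1883, 0.0637]
orientation: [-0.094, 0.98, 0.174, -0.015]
ft_force: [-0.4, 4.9, 5.1]
width: 0.0092
finger_force: 30.1
```

arm_command(
  increments=[
    {"travel": [0,0,-2],"rot": [0,0,0],"gripper": 1},
    {"travel": [0,0,-3],"rot": [0,0,0],"gripper": 1},
    {"travel": [0,0,-3],"rot": [0,0,0],"gripper": 1},
    {"travel": [0,0,-4],"rot": [0,0,0],"gripper": 1},
    {"travel": [0,0,-4],"rot": [0,0,0],"gripper": 1},
    {"travel": [0,0,0],"rot": [0,0,0],"gripper": 1},
  ],
)

```text
time: 24.48
ee_pos: [0.5271, 0.1327, 0.2157]
orientation: [-0.094, 0.98, 0.173, -0.014]
ft_force: [0.6, 0.2, -0.5]
width: 0.0095
finger_force: 30.0
```

```bash
cat >> h.py <<'E'
K=.0255
def held(name='side'):
    """extent of bread (tool frame, mm) around the hand"""
    p,d=cap(name);W=pts(name,d);hsv=cv2.cvtColor(p,cv2.COLOR_RGB2HSV)
    s=arm.get_state();C=R.from_quat(s['orientation']).as_matrix();L=(W-s['ee_pos'])@C*1000
    m=(abs(L[...,0])<75)&(abs(L[...,1])<25)&(L[...,2]>-90)&(L[...,2]<80)&(hsv[...,1]>60)&(hsv[...,0]<30)&(W[...,2]>.07)
    q=L[m];print(name,len(q),'x',np.percentile(q[:,0],[1,99]).round(1),'y',np.percentile(q[:,1],[5,50,95]).round(1),'z',np.percentile(q[:,2],[1,99]).round(1))
    f=q[abs(q[:,1]-np.median(q[:,1]))<6]
    A=np.c_[f[:,0],f[:,2],np.ones(len(f))];cf=np.linalg.lstsq(A,f[:,1],rcond=None)[0];print('face tilt: about z %.1f, about x %.1f deg'%tuple(np.degrees(cf[:2])))
    return p
E
python3 - <<'E'
from h import *
held()
M=down(TY+np.pi);sl=t2w([.0215,-.032,0]);print(sl)
go([*sl[:2],.26],M)
E
```

```text
side 2151 x [-48.4  45.2] y [2.6 5.4 7.6] z [-63.   34.5]
face tilt: about z -0.2, about x 0.5 deg
[ 0.58424915 -0.17626957  0.        ]
t 24.5 ee [0.5265 0.133  0.2136] F [-0.2 -0.4 -1. ] w 0.0096
rot [20.  -1.4  9. ]
travel [ -4.75 -31.1   -4.64] to [ 0.5842 -0.1763  0.26  ]
```

arm_command(
  increments=[
    {"travel": [0,0,-2.4],"rot": [0,0,0],"gripper": 1},
    {"travel": [0,0,-2.4],"rot": [0,0,0],"gripper": 1},
    {"travel": [0,0,0],"rot": [6.6,-0.5,3],"gripper": 1},
    {"travel": [0,0,0],"rot": [6.7,-0.5,3],"gripper": 1},
    {"travel": [0,0,0],"rot": [6.7,-0.4,3],"gripper": 1},
    {"travel": [-0.5,-3.2,0],"rot": [0,0,0],"gripper": 1},
    {"travel": [-0.5,-3.2,0],"rot": [0,0,0],"gripper": 1},
    {"travel": [-0.5,-3.2,0],"rot": [0,0,0],"gripper": 1},
    {"travel": [-0.5,-3.2,0],"rot": [0,0,0],"gripper": 1},
    {"travel": [-0.5,-3.2,0],"rot": [0,0,0],"gripper": 1},
    {"travel": [-0.5,-3.2,0],"rot": [0,0,0],"gripper": 1},
    {"travel": [-0.5,-3.2,0],"rot": [0,0,0],"gripper": 1},
    {"travel": [-0.5,-3.2,0],"rot": [0,0,0],"gripper": 1},
    {"travel": [-0.5,-3.2,0],"rot": [0,0,0],"gripper": 1},
    {"travel": [0,0,0],"rot": [0,0,0],"gripper": 1},
  ],
)

```text
time: 26.4
ee_pos: [0.5831, -0.1704, 0.2555]
orientation: [-0.015, 1.0, 0.0, -0.003]
ft_force: [0.1, 0.0, -0.8]
width: 0.0094
finger_force: 30.0
```

```bash
cat >> h.py <<'E'
def over(y,x=.0205,z=.205):
    M=down(TY+np.pi);sl=t2w([x,y,0]);go([*sl[:2],z],M);held()
E
python3 - <<'E'
from h import *
over(-.032)
E
```

```text
t 26.4 ee [ 0.5831 -0.1704  0.2555] F [ 0.1  0.  -0.8] w 0.0094
rot [ 0.  -0.3 -0.1]
travel [ 0.01 -0.59  5.05] to [ 0.5832 -0.1763  0.205 ]
side 1331 x [-48.4  46. ] y [-0.2  3.3  6.3] z [-61.   36.8]
face tilt: about z -0.1, about x 0.3 deg
```

Run:
```python
from h import *
s=arm.get_state();C=R.from_quat(s['orientation']).as_matrix()
for n in('top','side'):
    p,d=cap(n);W=pts(n,d);hsv=cv2.cvtColor(p,cv2.COLOR_RGB2HSV);L=(W-s['ee_pos'])@C*1000
    m=(abs(L[...,0])<60)&(abs(L[...,1])<15)&(L[...,2]>-75)&(L[...,2]<60)&(hsv[...,1]>60)&(hsv[...,0]<30)
    for lo in range(-70,50,15):
        q=L[m&(L[...,2]>=lo)&(L[...,2]<lo+15)]
        if len(q)>5:print(n,lo,len(q),'x',np.percentile(q[:,0],[2,98]).round(1),'y',np.percentile(q[:,1],[3,50,97]).round(1))
```

```text
side -70 100 x [-46.3  45.6] y [-3.8  3.8  7.3]
side -55 166 x [-46.1  46.2] y [1.8 5.3 8.1]
side -40 179 x [-46.9  46.1] y [0.7 5.  9.1]
side -25 204 x [-46.4  45.4] y [2.  5.1 8.1]
side -10 212 x [-46.8  45.8] y [1.6 5.4 8.5]
side 5 206 x [-45.8  45.2] y [1.8 5.3 8.2]
side 20 196 x [-45.5  45.7] y [2.7 5.1 8. ]
side 35 23 x [-44.9  37.4] y [1.6 4.3 6.5]
```

```bash
sed -i 's/T0=np.array(\[0.5617,-0.145,0.\])/T0=np.array([0.5605,-0.1438,0.])/' h.py
python3 - <<'E'
from h import *
M=down(TY+np.pi);sl=t2w([.0205,-.032,0]);go([*sl[:2],.205],M)
E
```

```text
t 26.6 ee [ 0.5831 -0.1682  0.2568] F [ 0.6 -0.9 -0.5] w 0.0096
rot [ 0.  -0.2  0. ]
travel [ 0.13 -0.69  5.18] to [ 0.582  -0.1751  0.205 ]
```

arm_command(
  increments=[
    {"travel": [0.13,-0.69,0],"rot": [0,0,0],"gripper": 1},
    {"travel": [0,0,2.5],"rot": [0,0,0],"gripper": 1},
    {"travel": [0,0,2],"rot": [0,0,0],"gripper": 1},
    {"travel": [0,0,0],"rot": [0,0,0],"gripper": 1},
    {"travel": [0,0,0],"rot": [0,0,0],"gripper": 1},
  ],
)

```text
time: 27.18
ee_pos: [0.5822, -0.1757, 0.2137]
orientation: [-0.017, 1.0, -0.0, -0.001]
ft_force: [-0.3, 0.4, 0.3]
width: 0.0096
finger_force: 29.9
```

Run:
```python
from h import *
over(-.032)
p,d=cap('side');a=proj('side',t2w([.02,-.032,.16]));u,v=a.astype(int);save('s4',cv2.resize(np.clip(p[v-70:v+60,u-80:u+80]*1.4,0,255).astype(np.uint8),None,fx=4,fy=4,interpolation=cv2.INTER_CUBIC))
```

```text
t 27.2 ee [ 0.5822 -0.1757  0.2137] F [-0.3  0.4  0.3] w 0.0096
rot [-0.  -0.1  0. ]
travel [0.01 0.06 0.87] to [ 0.582  -0.1751  0.205 ]
side 1208 x [-46.8  46.4] y [0.9 4.6 7.7] z [-60.7  37.1]
face tilt: about z -0.2, about x 0.4 deg
```

View pics/s4.png

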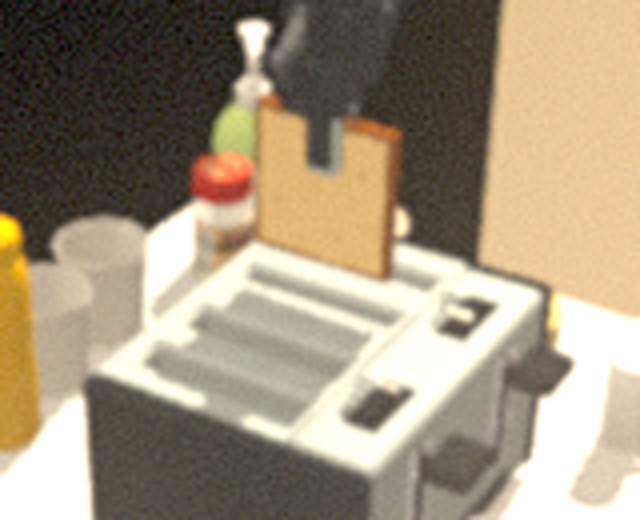

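arm_command(
  increments=[
    {"travel": [0,0.06,1.5],"rot": [0,0,0],"gripper": 1},
    {"travel": [0,0,1.2],"rot": [0,0,0],"gripper": 1},
    {"travel": [0,0,0.5],"rot": [0,0,0],"gripper": 1},
    {"travel": [0,0,0.5],"rot": [0,0,0],"gripper": 1},
    {"travel": [0,0,0],"rot": [0,0,0],"gripper": 1},
  ],
)

```text
time: 27.9
ee_pos: [0.5819, -0.1752, 0.1755]
orientation: [-0.017, 1.0, 0.0, -0.001]
ft_force: [0.4, 1.7, -0.5]
width: 0.0095
finger_force: 29.9
```

arm_command(
  increments=[
    {"travel": [0,0,0.5],"rot": [0,0,0],"gripper": 1},
    {"travel": [0,0,0.5],"rot": [0,0,0],"gripper": 1},
    {"travel": [0,0,0],"rot": [0,0,0],"gripper": 1},
  ],
)

```text
time: 28.28
ee_pos: [0.5817, -0.1752, 0.165]
orientation: [-0.017, 1.0, 0.0, -0.002]
ft_force: [0.7, 0.5, -0.3]
width: 0.0096
finger_force: 29.9
```

Clean entry with no force; continue to depth (target ee z ≈ 0.132).

arm_command(
  increments=[
    {"travel": [0,0,1],"rot": [0,0,0],"gripper": 1},
    {"travel": [0,0,1],"rot": [0,0,0],"gripper": 1},
    {"travel": [0,0,0.7],"rot": [0,0,0],"gripper": 1},
    {"travel": [0,0,0],"rot": [0,0,0],"gripper": 1},
  ],
)

```text
time: 28.78
ee_pos: [0.5815, -0.1751, 0.1377]
orientation: [-0.017, 1.0, 0.0, -0.002]
ft_force: [-0.0, 0.5, -0.3]
width: 0.0096
finger_force: 29.9
```

arm_command(
  increments=[
    {"travel": [0,0,0.3],"rot": [0,0,0],"gripper": 1},
    {"travel": [0,0,0],"rot": [0,0,0],"gripper": 1},
  ],
)

```text
time: 29.02
ee_pos: [0.582, -0.1752, 0.1358]
orientation: [-0.017, 1.0, -0.0, -0.001]
ft_force: [-0.0, -0.1, -0.5]
width: 0.0094
finger_force: 30.0
```

arm_command(
  increments=[
    {"travel": [0,0,0.2],"rot": [0,0,0],"gripper": 1},
    {"travel": [0,0,0],"rot": [0,0,0],"gripper": 1},
  ],
)

```text
time: 29.28
ee_pos: [0.582, -0.1753, 0.1342]
orientation: [-0.017, 1.0, -0.0, -0.001]
ft_force: [-2.4, -0.1, 3.9]
width: 0.0098
finger_force: 30.7
```

arm_command(
  increments=[
    {"travel": [0,0,0.15],"rot": [0,0,0],"gripper": 1},
    {"travel": [0,0,0],"rot": [0,0,0],"gripper": 1},
  ],
)

```text
time: 29.52
ee_pos: [0.582, -0.1753, 0.1326]
orientation: [-0.017, 1.0, -0.0, -0.001]
ft_force: [-1.4, 0.5, 5.0]
width: 0.0096
finger_force: 30.8
```

arm_command(
  increments=[
    {"travel": [0,0,0],"rot": [0,0,0],"gripper": 0.3},
    {"travel": [0,0,0],"rot": [0,0,0],"gripper": 0.3},
    {"travel": [0,0,0],"rot": [0,0,0],"gripper": 0.3},
    {"travel": [0,0,-2],"rot": [0,0,0],"gripper": 0.3},
    {"travel": [0,0,-4],"rot": [0,0,0],"gripper": 0.3},
    {"travel": [0,0,-4],"rot": [0,0,0],"gripper": 0},
    {"travel": [0,0,-3],"rot": [0,0,0],"gripper": 0},
    {"travel": [0,0,0],"rot": [0,0,0],"gripper": 0},
  ],
)

```text
time: 30.52
ee_pos: [0.583, -0.1755, 0.2645]
orientation: [-0.017, 1.0, -0.001, 0.001]
ft_force: [-0.4, -0.4, -0.0]
width: 0.0425
finger_force: 0.0
```

Run:
```python
from h import *
S,a,W,hsv=stand();o=slices(S,a,W,hsv);print(o)
p,d=cap('side');W=pts('side',d);hsv=cv2.cvtColor(p,cv2.COLOR_RGB2HSV)
c,s=np.cos(TY),np.sin(TY);L=(W-T0)@np.array([[c,-s,0],[s,c,0],[0,0,1]])
m=(L[...,2]>.153)&(abs(L[...,1]+.032)<.03)&(hsv[...,1]>60)&(hsv[...,0]<30)
print('slice in slot',np.percentile(L[m],[2,50,98],axis=0).round(3))
top=o[29]-np.array([0,0,.0015]);e,M,u=pick(top,a,.036);go(e,M,e+.10*u)
```

```text
stand rect [507.4 229. ] [115.  268.3] 11.1
87 top crust n 190 y -38.8..-17.7 med -30.8 z [112.7 120.8 126.4]
29 top crust n 184 y -39.0..-17.7 med -29.7 z [111.2 121.  126.4]
-29 absent
{87: array([0.49656904, 0.284154  , 0.12076072]), 29: array([0.50752217, 0.2282958 , 0.12102042])}
slice in slot [[-0.037 -0.057  0.156]
 [-0.008 -0.027  0.5  ]
 [ 0.353 -0.003  0.608]]
t 30.6 ee [ 0.5824 -0.1752  0.2615] F [-0.2  0.2 -0.5] w 0.0424
rot [-20.    1.4  -9.1]
travel [-0.42 33.68 23.56] to [0.5101 0.2153 0.1557]
travel [ 0.  0. 10.] to [0.5035 0.249  0.0617]
```

arm_command(
  increments=[
    {"travel": [0,0,0],"rot": [-6.6,0.5,-3],"gripper": 0},
    {"travel": [0,0,0],"rot": [-6.7,0.5,-3],"gripper": 0},
    {"travel": [0,0,0],"rot": [-6.7,0.4,-3.1],"gripper": 0},
    {"travel": [0,3,1.6],"rot": [0,0,0],"gripper": 0},
    {"travel": [0,3,1.6],"rot": [0,0,0],"gripper": 0},
    {"travel": [0,3,1.6],"rot": [0,0,0],"gripper": 0},
    {"travel": [0,3,1.6],"rot": [0,0,0],"gripper": 0},
    {"travel": [0,3,2.2],"rot": [0,0,0],"gripper": 0},
    {"travel": [0,3,2.2],"rot": [0,0,0],"gripper": 0},
    {"travel": [0,3,2.2],"rot": [0,0,0],"gripper": 0},
    {"travel": [0,3,2.2],"rot": [0,0,0],"gripper": 0},
    {"travel": [0,3,2.2],"rot": [0,0,0],"gripper": 0},
    {"travel": [0,3,2.2],"rot": [0,0,0],"gripper": 0},
    {"travel": [0,3,2],"rot": [0,0,0],"gripper": 0},
    {"travel": [0,0.5,0],"rot": [0,0,0],"gripper": 0},
    {"travel": [0,0,0],"rot": [0,0,0],"gripper": 0},
    {"travel": [0,0,0],"rot": [0,0,0],"gripper": 0},
  ],
)

```text
time: 32.75
ee_pos: [0.5081, 0.2055, 0.174]
orientation: [-0.094, 0.98, 0.173, -0.016]
ft_force: [-0.2, 0.9, -0.5]
width: 0.0426
finger_force: 0.0
```

Run:
```python
from h import *
e,M,u=pick(np.array([.5075,.2285,.1193])+[-.003,.0025,0],np.radians(10.9),.036);go(e,M)
```

```text
t 32.8 ee [0.5081 0.2055 0.174 ] F [-0.2  0.9 -0.5] w 0.0426
rot [-0.   0.   0.1]
travel [-0.13  0.54 12.17] to [0.5005 0.2517 0.0615]
```

arm_command(
  increments=[
    {"travel": [-0.13,0.54,2.2],"rot": [0,0,0],"gripper": 0},
    {"travel": [0,0,3],"rot": [0,0,0],"gripper": 0},
    {"travel": [0,0,3],"rot": [0,0,0],"gripper": 0},
    {"travel": [0,0,2],"rot": [0,0,0],"gripper": 0},
    {"travel": [0,0,1.9],"rot": [0,0,0],"gripper": 0},
    {"travel": [0,0,0],"rot": [0,0,0],"gripper": 0},
  ],
)

```text
time: 33.5
ee_pos: [0.4998, 0.2515, 0.061]
orientation: [-0.094, 0.98, 0.173, -0.017]
ft_force: [-0.3, 0.6, -0.1]
width: 0.0428
finger_force: 0.0
```

arm_command(
  increments=[
    {"travel": [0,0,0],"rot": [0,0,0],"gripper": 0.4},
    {"travel": [0,0,0],"rot": [0,0,0],"gripper": 1},
    {"travel": [0,0,0],"rot": [0,0,0],"gripper": 1},
    {"travel": [0,0,0],"rot": [0,0,0],"gripper": 1},
    {"travel": [0,0,0],"rot": [0,0,0],"gripper": 1},
  ],
  force=30,
)

```text
time: 34.12
ee_pos: [0.5007, 0.2522, 0.063]
orientation: [-0.095, 0.98, 0.173, -0.016]
ft_force: [0.6, -3.0, 5.7]
width: 0.0179
finger_force: 34.3
```

arm_command(
  increments=[
    {"travel": [0,0,-2],"rot": [0,0,0],"gripper": 1},
    {"travel": [0,0,-3],"rot": [0,0,0],"gripper": 1},
    {"travel": [0,0,-4],"rot": [0,0,0],"gripper": 1},
    {"travel": [0,0,-4],"rot": [0,0,0],"gripper": 1},
    {"travel": [0,0,-4],"rot": [0,0,0],"gripper": 1},
    {"travel": [0,0,-4],"rot": [0,0,0],"gripper": 1},
    {"travel": [0,0,0],"rot": [6.6,-0.5,3],"gripper": 1},
    {"travel": [0,0,0],"rot": [6.7,-0.5,3],"gripper": 1},
    {"travel": [0,0,0],"rot": [6.7,-0.4,3],"gripper": 1},
    {"travel": [0,0,0],"rot": [0,0,0],"gripper": 1},
  ],
)

```text
time: 35.38
ee_pos: [0.5136, 0.1833, 0.2592]
orientation: [-0.019, 1.0, 0.0, -0.002]
ft_force: [0.6, -0.1, -0.6]
width: 0.0175
finger_force: 33.3
```

Run:
```python
from h import *
over(.030,z=.26)
```

```text
t 35.4 ee [0.5136 0.1833 0.2592] F [ 0.6 -0.1 -0.6] w 0.0175
rot [ 0.  -0.2  0.2]
travel [ -5.66 -29.84  -0.08] to [ 0.58   -0.1131  0.26  ]
side 1883 x [-53.2  40.7] y [-3.5  8.6 10.5] z [-71.4  33.1]
face tilt: about z -0.6, about x 0.2 deg
```

arm_command(
  increments=[
    {"travel": [-0.5,-3,0],"rot": [0,0,0],"gripper": 1},
    {"travel": [-0.5,-3,0],"rot": [0,0,0],"gripper": 1},
    {"travel": [-0.5,-3,0],"rot": [0,0,0],"gripper": 1},
    {"travel": [-0.5,-3,0],"rot": [0,0,0],"gripper": 1},
    {"travel": [-0.5,-3,0],"rot": [0,0,0],"gripper": 1},
    {"travel": [-0.5,-3,0],"rot": [0,0,0],"gripper": 1},
    {"travel": [-0.5,-3,0],"rot": [0,0,0],"gripper": 1},
    {"travel": [-0.5,-3,0],"rot": [0,0,0],"gripper": 1},
    {"travel": [-0.5,-3,0],"rot": [0,0,0],"gripper": 1},
    {"travel": [-0.5,-2.84,0],"rot": [0,0,0],"gripper": 1},
    {"travel": [0,0,2.5],"rot": [0,0,0],"gripper": 1},
    {"travel": [0,0,2.2],"rot": [0,0,0],"gripper": 1},
    {"travel": [0,0,0],"rot": [0,0,0],"gripper": 1},
    {"travel": [0,0,0],"rot": [0,0,0],"gripper": 1},
    {"travel": [0,0,0],"rot": [0,0,0],"gripper": 1},
  ],
)

```text
time: 37.3
ee_pos: [0.5744, -0.115, 0.2136]
orientation: [-0.017, 1.0, 0.0, -0.0]
ft_force: [-0.6, 0.1, -0.5]
width: 0.0178
finger_force: 33.3
```

Run:
```python
from h import *
over(.030,z=.175)
```

```text
t 37.3 ee [ 0.5744 -0.115   0.2136] F [-0.6  0.1 -0.5] w 0.0178
rot [ 0.  -0.   0.1]
travel [-0.57  0.17  3.86] to [ 0.58   -0.1131  0.175 ]
side 1346 x [-53.9  40.7] y [-2.2  7.9 10.7] z [-65.4  34. ]
face tilt: about z -0.3, about x 0.2 deg
```

arm_command(
  increments=[
    {"travel": [0,0.17,1.5],"rot": [0,0,0],"gripper": 1},
    {"travel": [0,0,1.4],"rot": [0,0,0],"gripper": 1},
    {"travel": [0,0,0.5],"rot": [0,0,0],"gripper": 1},
    {"travel": [0,0,0.5],"rot": [0,0,0],"gripper": 1},
    {"travel": [0,0,0],"rot": [0,0,0],"gripper": 1},
  ],
)

```text
time: 37.98
ee_pos: [0.5738, -0.1131, 0.1733]
orientation: [-0.017, 1.0, 0.0, -0.001]
ft_force: [-0.2, 0.4, -0.4]
width: 0.0175
finger_force: 33.3
```

arm_command(
  increments=[
    {"travel": [0,0,0.5],"rot": [0,0,0],"gripper": 1},
    {"travel": [0,0,0.5],"rot": [0,0,0],"gripper": 1},
    {"travel": [0,0,0],"rot": [0,0,0],"gripper": 1},
  ],
)

```text
time: 38.35
ee_pos: [0.5736, -0.1131, 0.1628]
orientation: [-0.017, 1.0, 0.0, -0.002]
ft_force: [-0.7, -0.8, -0.8]
width: 0.0175
finger_force: 33.3
```

arm_command(
  increments=[
    {"travel": [0,0,1],"rot": [0,0,0],"gripper": 1},
    {"travel": [0,0,1],"rot": [0,0,0],"gripper": 1},
    {"travel": [0,0,0.5],"rot": [0,0,0],"gripper": 1},
    {"travel": [0,0,0],"rot": [0,0,0],"gripper": 1},
  ],
)

```text
time: 38.85
ee_pos: [0.5735, -0.1131, 0.1378]
orientation: [-0.017, 1.0, 0.0, -0.002]
ft_force: [0.3, 0.5, -0.6]
width: 0.0174
finger_force: 33.3
```

arm_command(
  increments=[
    {"travel": [0,0,0.3],"rot": [0,0,0],"gripper": 1},
    {"travel": [0,0,0],"rot": [0,0,0],"gripper": 1},
  ],
)

```text
time: 39.1
ee_pos: [0.5738, -0.1132, 0.1353]
orientation: [-0.017, 1.0, 0.0, -0.001]
ft_force: [0.2, 0.3, -0.5]
width: 0.018
finger_force: 33.3
```

arm_command(
  increments=[
    {"travel": [0,0,0.2],"rot": [0,0,0],"gripper": 1},
    {"travel": [0,0,0],"rot": [0,0,0],"gripper": 1},
  ],
)

```text
time: 39.35
ee_pos: [0.5738, -0.1131, 0.1333]
orientation: [-0.017, 1.0, 0.0, -0.001]
ft_force: [0.2, -0.1, -0.8]
width: 0.0177
finger_force: 33.3
```

arm_command(
  increments=[
    {"travel": [0,0,0.15],"rot": [0,0,0],"gripper": 1},
    {"travel": [0,0,0],"rot": [0,0,0],"gripper": 1},
  ],
)

```text
time: 39.6
ee_pos: [0.5738, -0.1132, 0.1321]
orientation: [-0.017, 1.0, 0.0, -0.001]
ft_force: [-0.4, 0.2, 1.7]
width: 0.0178
finger_force: 33.6
```

arm_command(
  increments=[
    {"travel": [0,0,0],"rot": [0,0,0],"gripper": 0.15},
    {"travel": [0,0,0],"rot": [0,0,0],"gripper": 0.15},
    {"travel": [0,0,0],"rot": [0,0,0],"gripper": 0.15},
    {"travel": [0,0,-2],"rot": [0,0,0],"gripper": 0.15},
    {"travel": [0,0,-4],"rot": [0,0,0],"gripper": 0.15},
    {"travel": [0,0,-4],"rot": [0,0,0],"gripper": 0},
    {"travel": [0,0,-3],"rot": [0,0,0],"gripper": 0},
    {"travel": [0,0,0],"rot": [0,0,0],"gripper": 0},
    {"travel": [0,0,0],"rot": [0,0,0],"gripper": 0},
  ],
)

```text
time: 40.72
ee_pos: [0.574, -0.1131, 0.2609]
orientation: [-0.017, 1.0, 0.0, -0.002]
ft_force: [-0.5, -0.0, -0.6]
width: 0.0425
finger_force: 0.0
```

Run:
```python
from h import *
S,a,W,hsv=stand();o=slices(S,a,W,hsv);print(o)
e,M,u=pick(np.array([*o[87][:2],.1193])+[-.003,.0025,0],a,.036);go(e,M,e+.12*u)
```

```text
stand rect [507.9 229.4] [115.4 268.1] 10.6
87 top crust n 185 y -39.0..-18.7 med -30.4 z [113.2 121.  126. ]
29 absent
-29 absent
{87: array([0.4975061 , 0.28506488, 0.12104518])}
t 40.8 ee [ 0.5739 -0.1131  0.2606] F [ 0.7 -0.2  0.2] w 0.0430
rot [-20.    1.3  -8.6]
travel [ 0.44 33.52 21.43] to [0.4982 0.2678 0.1743]
travel [-0. -0. 12.] to [0.4906 0.3083 0.0615]
```

arm_command(
  increments=[
    {"travel": [0,0,0],"rot": [-6.6,0.5,-2.9],"gripper": 0},
    {"travel": [0,0,0],"rot": [-6.7,0.4,-2.9],"gripper": 0},
    {"travel": [0,0,0],"rot": [-6.7,0.4,-2.8],"gripper": 0},
    {"travel": [0,3,1.4],"rot": [0,0,0],"gripper": 0},
    {"travel": [0,3,1.4],"rot": [0,0,0],"gripper": 0},
    {"travel": [0,3,1.6],"rot": [0,0,0],"gripper": 0},
    {"travel": [0,3,1.6],"rot": [0,0,0],"gripper": 0},
    {"travel": [0,3,2.2],"rot": [0,0,0],"gripper": 0},
    {"travel": [0,3,2.2],"rot": [0,0,0],"gripper": 0},
    {"travel": [0,3,2.2],"rot": [0,0,0],"gripper": 0},
    {"travel": [0,3,2.2],"rot": [0,0,0],"gripper": 0},
    {"travel": [0,3,2.2],"rot": [0,0,0],"gripper": 0},
    {"travel": [0,3,2.2],"rot": [0,0,0],"gripper": 0},
    {"travel": [0,3,2],"rot": [0,0,0],"gripper": 0},
    {"travel": [0,0.5,0],"rot": [0,0,0],"gripper": 0},
    {"travel": [0,0,0],"rot": [0,0,0],"gripper": 0},
    {"travel": [0,0,0],"rot": [0,0,0],"gripper": 0},
  ],
)

```text
time: 42.9
ee_pos: [0.5031, 0.2667, 0.1777]
orientation: [-0.091, 0.981, 0.173, -0.015]
ft_force: [0.8, 0.0, 0.0]
width: 0.0426
finger_force: 0.0
```

Run:
```python
from h import *
p,d=cap('side');W=pts('side',d);hsv=cv2.cvtColor(p,cv2.COLOR_RGB2HSV)
m=(W[...,2]>.04)&(W[...,2]<.13)&(hsv[...,1]>60)&(hsv[...,0]<28)&(abs(W[...,0]-.5)<.08)&(abs(W[...,1]-.29)<.06)
print(np.percentile(W[m],[1,50,99],axis=0).round(3))
e,M,u=pick(np.array([.4975,.285,.1193])+[.002,.0025,0],np.radians(10.7),.036);go(e,M)
```

```text
[[0.45  0.235 0.041]
 [0.492 0.305 0.089]
 [0.544 0.331 0.125]]
t 43.0 ee [0.5032 0.2667 0.1777] F [1.4 0.7 0.3] w 0.0428
rot [ 0.   0.1 -0.1]
travel [-0.02 -0.02 12.36] to [0.4956 0.3082 0.0615]
```

arm_command(
  increments=[
    {"travel": [0,0,2.4],"rot": [0,0,0],"gripper": 0},
    {"travel": [0,0,3],"rot": [0,0,0],"gripper": 0},
    {"travel": [0,0,3],"rot": [0,0,0],"gripper": 0},
    {"travel": [0,0,2],"rot": [0,0,0],"gripper": 0},
    {"travel": [0,0,1.9],"rot": [0,0,0],"gripper": 0},
    {"travel": [0,0,0],"rot": [0,0,0],"gripper": 0},
  ],
)

```text
time: 43.7
ee_pos: [0.4946, 0.3083, 0.0608]
orientation: [-0.091, 0.981, 0.173, -0.017]
ft_force: [0.1, -0.6, -0.1]
width: 0.0429
finger_force: 0.0
```

arm_command(
  increments=[
    {"travel": [0,0,0],"rot": [0,0,0],"gripper": 0.4},
    {"travel": [0,0,0],"rot": [0,0,0],"gripper": 1},
    {"travel": [0,0,0],"rot": [0,0,0],"gripper": 1},
    {"travel": [0,0,0],"rot": [0,0,0],"gripper": 1},
    {"travel": [0,0,0],"rot": [0,0,0],"gripper": 1},
  ],
  force=30,
)

```text
time: 44.32
ee_pos: [0.4959, 0.3089, 0.0632]
orientation: [-0.091, 0.98, 0.174, -0.015]
ft_force: [1.5, -3.6, 6.2]
width: 0.0178
finger_force: 34.6
```

arm_command(
  increments=[
    {"travel": [0,0,-2],"rot": [0,0,0],"gripper": 1},
    {"travel": [0,0,-3],"rot": [0,0,0],"gripper": 1},
    {"travel": [0,0,-4],"rot": [0,0,0],"gripper": 1},
    {"travel": [0,0,-4],"rot": [0,0,0],"gripper": 1},
    {"travel": [0,0,-4],"rot": [0,0,0],"gripper": 1},
    {"travel": [0,0,-4],"rot": [0,0,0],"gripper": 1},
    {"travel": [0,0,0],"rot": [6.6,-0.5,2.9],"gripper": 1},
    {"travel": [0,0,0],"rot": [6.7,-0.5,2.9],"gripper": 1},
    {"travel": [0,0,0],"rot": [6.7,-0.4,2.9],"gripper": 1},
    {"travel": [0,0,0],"rot": [0,0,0],"gripper": 1},
    {"travel": [0,0,0],"rot": [0,0,0],"gripper": 1},
  ],
)

```text
time: 45.7
ee_pos: [0.5081, 0.2384, 0.2591]
orientation: [-0.017, 1.0, 0.001, -0.001]
ft_force: [0.5, -0.1, -0.9]
width: 0.0174
finger_force: 33.6
```

Run:
```python
from h import *
over(.079,z=.26)
```

```text
t 45.7 ee [0.5081 0.2384 0.2591] F [ 0.5 -0.1 -0.9] w 0.0174
rot [ 0.1 -0.1  0. ]
travel [ -6.02 -30.47  -0.09] to [ 0.5784 -0.0642  0.26  ]
side 2013 x [-46.7  46.7] y [-5.1  8.4 10. ] z [-76.9  34. ]
face tilt: about z -0.8, about x 0.0 deg
```

Held centrally, upright. To wide_1.

arm_command(
  increments=[
    {"travel": [-0.6,-3,0],"rot": [0,0,0],"gripper": 1},
    {"travel": [-0.6,-3,0],"rot": [0,0,0],"gripper": 1},
    {"travel": [-0.6,-3,0],"rot": [0,0,0],"gripper": 1},
    {"travel": [-0.6,-3,0],"rot": [0,0,0],"gripper": 1},
    {"travel": [-0.6,-3,0],"rot": [0,0,0],"gripper": 1},
    {"travel": [-0.6,-3,0],"rot": [0,0,0],"gripper": 1},
    {"travel": [-0.6,-3,0],"rot": [0,0,0],"gripper": 1},
    {"travel": [-0.6,-3,0],"rot": [0,0,0],"gripper": 1},
    {"travel": [-0.6,-3,0],"rot": [0,0,0],"gripper": 1},
    {"travel": [-0.6,-3.3,0],"rot": [0,0,0],"gripper": 1},
    {"travel": [0,0,2.5],"rot": [0,0,0],"gripper": 1},
    {"travel": [0,0,2.2],"rot": [0,0,0],"gripper": 1},
    {"travel": [0,0,0],"rot": [0,0,0],"gripper": 1},
    {"travel": [0,0,0],"rot": [0,0,0],"gripper": 1},
    {"travel": [0,0,0],"rot": [0,0,0],"gripper": 1},
  ],
)

```text
time: 47.62
ee_pos: [0.5782, -0.0628, 0.2134]
orientation: [-0.016, 1.0, 0.0, 0.0]
ft_force: [-0.7, 0.9, -1.0]
width: 0.0177
finger_force: 33.5
```

Run:
```python
from h import *
over(.079,z=.175)
```

```text
t 47.6 ee [ 0.5782 -0.0628  0.2134] F [-0.7  0.9 -1. ] w 0.0177
rot [ 0.   0.  -0.1]
travel [-0.01 -0.14  3.84] to [ 0.5784 -0.0642  0.175 ]
side 1412 x [-47.5  46.8] y [-2.7  7.8 10.7] z [-65.8  34.6]
face tilt: about z -0.5, about x -0.0 deg
```

arm_command(
  increments=[
    {"travel": [0,-0.14,1.5],"rot": [0,0,0],"gripper": 1},
    {"travel": [0,0,1.4],"rot": [0,0,0],"gripper": 1},
    {"travel": [0,0,0.5],"rot": [0,0,0],"gripper": 1},
    {"travel": [0,0,0.5],"rot": [0,0,0],"gripper": 1},
    {"travel": [0,0,0],"rot": [0,0,0],"gripper": 1},
  ],
)

```text
time: 48.3
ee_pos: [0.5777, -0.064, 0.1729]
orientation: [-0.016, 1.0, 0.0, -0.001]
ft_force: [-1.2, -0.2, -1.0]
width: 0.0174
finger_force: 33.6
```

arm_command(
  increments=[
    {"travel": [0,0,0.5],"rot": [0,0,0],"gripper": 1},
    {"travel": [0,0,0.5],"rot": [0,0,0],"gripper": 1},
    {"travel": [0,0,0],"rot": [0,0,0],"gripper": 1},
  ],
)

```text
time: 48.68
ee_pos: [0.5776, -0.064, 0.1626]
orientation: [-0.016, 1.0, 0.0, -0.001]
ft_force: [-0.1, -0.1, -0.8]
width: 0.0178
finger_force: 33.6
```

arm_command(
  increments=[
    {"travel": [0,0,1],"rot": [0,0,0],"gripper": 1},
    {"travel": [0,0,1],"rot": [0,0,0],"gripper": 1},
    {"travel": [0,0,0.8],"rot": [0,0,0],"gripper": 1},
    {"travel": [0,0,0],"rot": [0,0,0],"gripper": 1},
  ],
)

```text
time: 49.18
ee_pos: [0.5773, -0.064, 0.1341]
orientation: [-0.016, 1.0, 0.0, -0.001]
ft_force: [0.0, -0.2, -0.8]
width: 0.0177
finger_force: 33.6
```

arm_command(
  increments=[
    {"travel": [0,0,0.2],"rot": [0,0,0],"gripper": 1},
    {"travel": [0,0,0],"rot": [0,0,0],"gripper": 1},
  ],
)

```text
time: 49.42
ee_pos: [0.5779, -0.064, 0.1333]
orientation: [-0.016, 1.0, 0.0, -0.001]
ft_force: [-0.3, 0.2, -0.7]
width: 0.0175
finger_force: 33.6
```

arm_command(
  increments=[
    {"travel": [0,0,0.15],"rot": [0,0,0],"gripper": 1},
    {"travel": [0,0,0],"rot": [0,0,0],"gripper": 1},
  ],
)

```text
time: 49.68
ee_pos: [0.5779, -0.064, 0.1322]
orientation: [-0.016, 1.0, 0.0, -0.0]
ft_force: [-0.7, -0.7, 2.2]
width: 0.0181
finger_force: 34.1
```

arm_command(
  increments=[
    {"travel": [0,0,0],"rot": [0,0,0],"gripper": 0.15},
    {"travel": [0,0,0],"rot": [0,0,0],"gripper": 0.15},
    {"travel": [0,0,0],"rot": [0,0,0],"gripper": 0.15},
    {"travel": [0,0,-2],"rot": [0,0,0],"gripper": 0.15},
    {"travel": [0,0,-4],"rot": [0,0,0],"gripper": 0.15},
    {"travel": [0,0,-5],"rot": [0,0,0],"gripper": 1},
    {"travel": [5,0,-3],"rot": [0,0,0],"gripper": 1},
    {"travel": [5,0,0],"rot": [0,0,0],"gripper": 1},
    {"travel": [5,0,0],"rot": [0,0,0],"gripper": 1},
    {"travel": [5,0,0],"rot": [0,0,0],"gripper": 1},
    {"travel": [5,0,0],"rot": [0,0,0],"gripper": 1},
    {"travel": [0,0,0],"rot": [0,0,0],"gripper": 1},
  ],
)

```text
time: 51.18
ee_pos: [0.3261, -0.0721, 0.2733]
orientation: [-0.016, 1.0, -0.0, 0.001]
ft_force: [0.8, 0.8, 0.1]
width: 0.0
finger_force: 0.0
```

```bash
cat >> h.py <<'E'
def check(tag=None):
    out=[]
    for n in('top','side'):
        p,d=cap(n);W=pts(n,d);hsv=cv2.cvtColor(p,cv2.COLOR_RGB2HSV);V=W-T0
        c,s=np.cos(TY),np.sin(TY);L=np.stack([c*V[...,0]+s*V[...,1],-s*V[...,0]+c*V[...,1],V[...,2]],-1)*1e3
        m=(abs(L[...,0]-20)<65)&(L[...,2]>147)&(L[...,2]<215)&(hsv[...,1]>60)&(hsv[...,0]<30)
        for y in(79,30,-32,-81):
            k=m&(abs(L[...,1]-y)<18)
            print(n,y,k.sum(),np.percentile(L[k],[3,50,97],axis=0).round().tolist() if k.sum()>15 else '')
        k=(L[...,0]<-100)&(L[...,0]>-132)&(L[...,2]>40)&(abs(L[...,1])<110)
        for y in(54.5,-56.5):
            q=L[k&(abs(L[...,1]-y)<16)&(abs(L[...,0]+115)<10)];print(n,'lever',y,len(q),'z',np.percentile(q[:,2],[10,50,90]).round(1) if len(q) else '', 'y', np.percentile(L[k&(abs(L[...,1]-y)<40)][:,1],[1,99]).round(),'x',np.percentile(L[k&(abs(L[...,1]-y)<40)][:,0],[1,99]).round())
        out.append(np.clip(p*1.3,0,255).astype(np.uint8)[170:310,280:440])
    if tag: save(tag,cv2.resize(np.hstack(out),None,fx=2.4,fy=2.4,interpolation=cv2.INTER_CUBIC))
E
python3 - <<'E'
from h import *
wheels();check('c1')
print(arm.get_state()['ee_pos'],arm.get_state()['qpos'].round(2))
E
```

```text
wide bar y mm 42.6 width 5.5 angle 0.47
narrow bar y mm -48.5 width 4.25 angle -0.34
top 79 266 [[-23.0, 69.0, 158.0], [21.0, 78.0, 195.0], [69.0, 87.0, 199.0]]
top 30 295 [[-23.0, 19.0, 150.0], [22.0, 29.0, 194.0], [69.0, 37.0, 199.0]]
top -32 206 [[-22.0, -40.0, 150.0], [22.0, -33.0, 190.0], [68.0, -29.0, 197.0]]
top -81 0 
top lever 54.5 85 z [134.2 137.5 140.6] y [34. 71.] x [-130. -102.]
top lever -56.5 87 z [131.6 136.2 139.6] y [-76. -38.] x [-131. -101.]
side 79 835 [[-26.0, 73.0, 149.0], [16.0, 88.0, 177.0], [64.0, 92.0, 196.0]]
side 30 574 [[-26.0, 23.0, 151.0], [8.0, 37.0, 185.0], [65.0, 41.0, 196.0]]
side -32 529 [[-25.0, -35.0, 151.0], [13.0, -29.0, 177.0], [65.0, -25.0, 194.0]]
side -81 8 
side lever 54.5 74 z [135.7 137.7 139.3] y [36. 75.] x [-132. -103.]
side lever -56.5 57 z [134.3 135.9 137.5] y [-70. -34.] x [-132. -100.]
[ 0.32864895 -0.07216193  0.27203222] [-0.22 -0.37 -0.1   1.85  0.   -0.25]
```

View pics/c1.png

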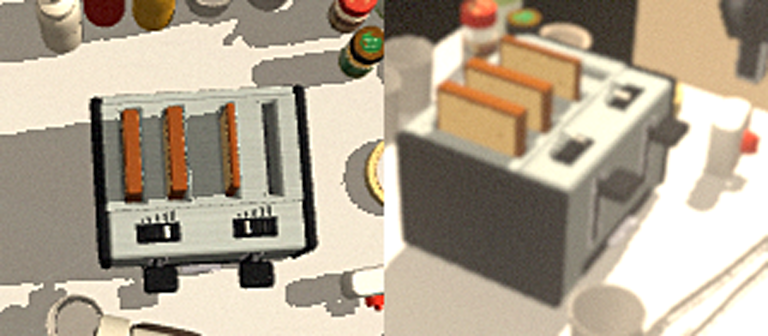

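```bash
cat >> h.py <<'E'
def lever(y,z,b=25,x=-.125):
    M=down(TY+np.pi)@R.from_euler('y',-b,degrees=True).as_matrix()
    c=t2w([x,y,z]);e=c-.011*M[:,0]+K*M[:,2];return e,M
def wdelta(dz,M): return np.round(np.array([0,0,dz])@M*100,2)
E
python3 - <<'E'
from h import *
e,M=lever(.0545,.165);print(wdelta(-.01,M));go(e,M)
c=cams.calibration('top')
E
```

```text
[0.42 0.   0.91]
t 51.3 ee [ 0.3286 -0.0722  0.272 ] F [-0.4  0.3 -0.3] w -0.0002
rot [  0.  -25.   -0.1]
travel [-6.03 -2.48 16.66] to [ 0.4545 -0.0928  0.1465]
```

arm_command(
  increments=[
    {"travel": [0,0,0],"rot": [0,-8.3,0],"gripper": 1},
    {"travel": [0,0,0],"rot": [0,-8.3,0],"gripper": 1},
    {"travel": [0,0,0],"rot": [0,-8.4,0],"gripper": 1},
    {"travel": [-1.2,-0.5,3.3],"rot": [0,0,0],"gripper": 1},
    {"travel": [-1.2,-0.5,3.3],"rot": [0,0,0],"gripper": 1},
    {"travel": [-1.2,-0.5,3.3],"rot": [0,0,0],"gripper": 1},
    {"travel": [-1.2,-0.5,3.3],"rot": [0,0,0],"gripper": 1},
    {"travel": [-1.2,-0.5,3.4],"rot": [0,0,0],"gripper": 1},
    {"travel": [0,0,0],"rot": [0,0,0],"gripper": 1},
    {"travel": [0,0,0],"rot": [0,0,0],"gripper": 1},
  ],
)

```text
time: 52.58
ee_pos: [0.4533, -0.0929, 0.1468]
orientation: [-0.016, 0.976, 0.004, 0.215]
ft_force: [-0.2, 0.0, 0.5]
width: 0.0002
finger_force: 0.0
```

Run:
```python
from h import *
e,M=lever(.0545,.138);print(wdelta(-.01,M));go(e,M)
p,d=cap('side');u,v=proj('side',t2w([-.12,.054,.14])).astype(int);print(u,v);save('l1',cv2.resize(np.clip(p[v-75:v+45,u-80:u+80]*1.5,0,255).astype(np.uint8),None,fx=4,fy=4,interpolation=cv2.INTER_CUBIC))
```

```text
[0.42 0.   0.91]
t 52.6 ee [ 0.4533 -0.0929  0.1468] F [-0.2  0.   0.5] w 0.0002
rot [ 0.  -0.1 -0.1]
travel [1.04 0.   2.52] to [ 0.4545 -0.0928  0.1195]
378 243
```

View pics/l1.png

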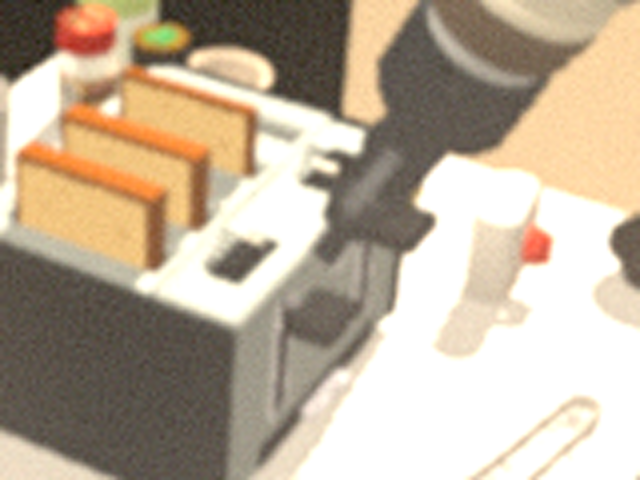

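arm_command(
  increments=[
    {"travel": [0.42,0,0.91],"rot": [0,0,0],"gripper": 1},
    {"travel": [0.42,0,0.91],"rot": [0,0,0],"gripper": 1},
    {"travel": [0.21,0,0.45],"rot": [0,0,0],"gripper": 1},
    {"travel": [0.21,0,0.45],"rot": [0,0,0],"gripper": 1},
    {"travel": [0,0,0],"rot": [0,0,0],"gripper": 1},
  ],
)

```text
time: 53.25
ee_pos: [0.4532, -0.093, 0.1166]
orientation: [-0.016, 0.976, 0.004, 0.216]
ft_force: [0.2, -0.0, -0.1]
width: 0.0
finger_force: 0.0
```

arm_command(
  increments=[
    {"travel": [0.21,0,0.45],"rot": [0,0,0],"gripper": 1},
    {"travel": [0.21,0,0.45],"rot": [0,0,0],"gripper": 1},
    {"travel": [0,0,0],"rot": [0,0,0],"gripper": 1},
  ],
)

```text
time: 53.62
ee_pos: [0.4533, -0.0931, 0.1068]
orientation: [-0.016, 0.976, 0.004, 0.216]
ft_force: [-0.6, -0.2, 1.4]
width: 0.0
finger_force: 0.3
```

arm_command(
  increments=[
    {"travel": [0.21,0,0.45],"rot": [0,0,0],"gripper": 1},
    {"travel": [0.21,0,0.45],"rot": [0,0,0],"gripper": 1},
    {"travel": [0,0,0],"rot": [0,0,0],"gripper": 1},
  ],
)

```text
time: 54.0
ee_pos: [0.4532, -0.093, 0.0967]
orientation: [-0.016, 0.976, 0.004, 0.216]
ft_force: [1.0, -1.0, -0.1]
width: 0.0001
finger_force: 0.3
```

arm_command(
  increments=[
    {"travel": [0.21,0,0.45],"rot": [0,0,0],"gripper": 1},
    {"travel": [0.21,0,0.45],"rot": [0,0,0],"gripper": 1},
    {"travel": [0.21,0,0.45],"rot": [0,0,0],"gripper": 1},
    {"travel": [0.21,0,0.45],"rot": [0,0,0],"gripper": 1},
    {"travel": [0,0,0],"rot": [0,0,0],"gripper": 1},
  ],
)

```text
time: 54.62
ee_pos: [0.4531, -0.093, 0.0768]
orientation: [-0.016, 0.976, 0.004, 0.216]
ft_force: [0.8, -0.5, 1.3]
width: 0.0002
finger_force: 0.2
```

Run:
```python
from h import *
check('c2')
```

```text
top 79 240 [[-23.0, 69.0, 150.0], [23.0, 77.0, 155.0], [69.0, 86.0, 161.0]]
top 30 242 [[-21.0, 19.0, 149.0], [23.0, 28.0, 155.0], [68.0, 38.0, 160.0]]
top -32 202 [[-22.0, -40.0, 150.0], [22.0, -33.0, 191.0], [68.0, -29.0, 196.0]]
top -81 0 
top lever 54.5 73 z [ 96.5 121.2 148.3] y [17. 91.] x [-132. -102.]
top lever -56.5 90 z [131.6 135.4 138.6] y [-77. -38.] x [-131. -101.]
side 79 293 [[-25.0, 65.0, 148.0], [18.0, 84.0, 155.0], [65.0, 91.0, 158.0]]
side 30 281 [[-25.0, 15.0, 148.0], [18.0, 35.0, 155.0], [65.0, 41.0, 158.0]]
side -32 642 [[-24.0, -35.0, 149.0], [18.0, -29.0, 172.0], [65.0, -20.0, 193.0]]
side -81 5 
side lever 54.5 69 z [ 97.1 104.5 123.5] y [42. 77.] x [-132. -102.]Traceback (most recent call last):
  File "<stdin>", line 2, in <module>
  File "h.py", line 89, in check
    q=L[k&(abs(L[...,1]-y)<16)&(abs(L[...,0]+115)<10)];print(n,'lever',y,len(q),'z',np.percentile(q[:,2],[10,50,90]).round(1) if len(q) else '', 'y', np.percentile(L[k&(abs(L[...,1]-y)<40)][:,1],[1,99]).round(),'x',np.percentile(L[k&(abs(L[...,1]-y)<40)][:,0],[1,99]).round())
                                                                                                                                                      ~~~~~~~~~~~~~^^^^^^^^^^^^^^^^^^^^^^^^^^^^^^^^^^^^^^^
    return _quantile_unchecked(
        a, q, axis, out, overwrite_input, method, keepdims, weights)
    return _ureduce(a,
                    func=_quantile_ureduce_func,
    ...<5 lines>...
                    overwrite_input=overwrite_input,
                    method=method)
    r = func(a, **kwargs)
    result = _quantile(arr,
                       quantiles=q,
    ...<2 lines>...
                       out=out,
                       weights=wgt)
    slices_having_nans = np.isnan(arr[-1, ...])
                                  ~~~^^^^^^^^^
IndexError: index -1 is out of bounds for axis 0 with size 0
```

arm_command(
  increments=[
    {"travel": [0.11,0,0.23],"rot": [0,0,0],"gripper": 1},
    {"travel": [0.08,0,0.18],"rot": [0,0,0],"gripper": 1},
    {"travel": [0,0,0],"rot": [0,0,0],"gripper": 1},
  ],
)

```text
time: 55.1
ee_pos: [0.4531, -0.093, 0.0724]
orientation: [-0.016, 0.976, 0.004, 0.216]
ft_force: [-1.7, -0.6, 2.4]
width: 0.0
finger_force: 1.3
```

arm_command(
  increments=[
    {"travel": [0.06,0,0.13],"rot": [0,0,0],"gripper": 1},
    {"travel": [0,0,0],"rot": [0,0,0],"gripper": 1},
  ],
)

```text
time: 55.35
ee_pos: [0.4533, -0.093, 0.0717]
orientation: [-0.016, 0.976, 0.004, 0.216]
ft_force: [-5.3, 0.6, 9.1]
width: 0.0001
finger_force: 4.3
```

arm_command(
  increments=[
    {"travel": [0.06,0,0.13],"rot": [0,0,0],"gripper": 1},
    {"travel": [0,0,0],"rot": [0,0,0],"gripper": 1},
  ],
)

```text
time: 55.6
ee_pos: [0.4534, -0.093, 0.0714]
orientation: [-0.016, 0.976, 0.004, 0.217]
ft_force: [-12.9, 2.2, 18.0]
width: -0.0
finger_force: 9.0
```

arm_command(
  increments=[
    {"travel": [-0.84,0,-1.82],"rot": [0,0,0],"gripper": 1},
    {"travel": [-1.26,0,-2.73],"rot": [0,0,0],"gripper": 1},
    {"travel": [-1.26,0,-2.73],"rot": [0,0,0],"gripper": 1},
    {"travel": [0,-2.8,0],"rot": [0,0,0],"gripper": 1},
    {"travel": [0,-2.8,0],"rot": [0,0,0],"gripper": 1},
    {"travel": [0,-2.8,0],"rot": [0,0,0],"gripper": 1},
    {"travel": [0,-2.7,0],"rot": [0,0,0],"gripper": 1},
    {"travel": [0,0,0],"rot": [0,0,0],"gripper": 1},
    {"travel": [0,0,0],"rot": [0,0,0],"gripper": 1},
  ],
)

```text
time: 56.72
ee_pos: [0.4563, -0.2037, 0.1492]
orientation: [-0.015, 0.976, 0.004, 0.215]
ft_force: [0.1, 0.5, -0.0]
width: -0.0004
finger_force: 0.0
```

Run:
```python
from h import *
e,M=lever(-.0555,.138);go(e,M)
```

```text
t 56.7 ee [ 0.4563 -0.2037  0.1492] F [ 0.1  0.5 -0. ] w -0.0004
rot [ 0.  -0.1 -0.1]
travel [1.08 0.09 2.77] to [ 0.4581 -0.2027  0.1195]
```

arm_command(
  increments=[
    {"travel": [0.42,0.09,0.91],"rot": [0,0,0],"gripper": 1},
    {"travel": [0.42,0,0.91],"rot": [0,0,0],"gripper": 1},
    {"travel": [0.21,0,0.45],"rot": [0,0,0],"gripper": 1},
    {"travel": [0.21,0,0.45],"rot": [0,0,0],"gripper": 1},
    {"travel": [0.21,0,0.45],"rot": [0,0,0],"gripper": 1},
    {"travel": [0.21,0,0.45],"rot": [0,0,0],"gripper": 1},
    {"travel": [0.21,0,0.45],"rot": [0,0,0],"gripper": 1},
  ],
)

```text
time: 57.6
ee_pos: [0.4568, -0.2032, 0.1055]
orientation: [-0.016, 0.976, 0.004, 0.216]
ft_force: [-3.7, 1.3, 5.5]
width: 0.0002
finger_force: 3.0
```

arm_command(
  increments=[
    {"travel": [0.21,0,0.45],"rot": [0,0,0],"gripper": 1},
    {"travel": [0.21,0,0.45],"rot": [0,0,0],"gripper": 1},
    {"travel": [0.21,0,0.45],"rot": [0,0,0],"gripper": 1},
    {"travel": [0.21,0,0.45],"rot": [0,0,0],"gripper": 1},
    {"travel": [0.21,0,0.45],"rot": [0,0,0],"gripper": 1},
    {"travel": [0,0,0],"rot": [0,0,0],"gripper": 1},
  ],
)

```text
time: 58.35
ee_pos: [0.4566, -0.2031, 0.0802]
orientation: [-0.016, 0.976, 0.004, 0.216]
ft_force: [0.2, -0.1, -0.8]
width: 0.0002
finger_force: 0.4
```

arm_command(
  increments=[
    {"travel": [0.21,0,0.45],"rot": [0,0,0],"gripper": 1},
    {"travel": [0.12,0,0.27],"rot": [0,0,0],"gripper": 1},
    {"travel": [0,0,0],"rot": [0,0,0],"gripper": 1},
  ],
)

```text
time: 58.72
ee_pos: [0.4567, -0.2031, 0.0723]
orientation: [-0.016, 0.976, 0.004, 0.216]
ft_force: [-0.2, 1.0, 2.6]
width: 0.0002
finger_force: 1.2
```

arm_command(
  increments=[
    {"travel": [0.06,0,0.13],"rot": [0,0,0],"gripper": 1},
    {"travel": [0,0,0],"rot": [0,0,0],"gripper": 1},
  ],
)

```text
time: 58.98
ee_pos: [0.4568, -0.2032, 0.0717]
orientation: [-0.016, 0.976, 0.003, 0.216]
ft_force: [-5.1, 0.7, 9.3]
width: 0.0002
finger_force: 4.5
```

arm_command(
  increments=[
    {"travel": [0.06,0,0.13],"rot": [0,0,0],"gripper": 1},
    {"travel": [0,0,0],"rot": [0,0,0],"gripper": 1},
  ],
)

```text
time: 59.22
ee_pos: [0.457, -0.2033, 0.0714]
orientation: [-0.016, 0.976, 0.003, 0.217]
ft_force: [-11.5, 3.5, 17.5]
width: -0.0006
finger_force: 9.0
```

Both bottomed alike. Retreat and check.

arm_command(
  increments=[
    {"travel": [-0.84,0,-1.82],"rot": [0,0,0],"gripper": 1},
    {"travel": [-1.26,0,-2.73],"rot": [0,0,0],"gripper": 1},
    {"travel": [-1.26,0,-2.73],"rot": [0,0,0],"gripper": 1},
    {"travel": [0,0,-5],"rot": [0,0,0],"gripper": 1},
    {"travel": [0,0,-5],"rot": [0,0,0],"gripper": 1},
    {"travel": [0,0,-4],"rot": [0,0,0],"gripper": 1},
    {"travel": [0,0,0],"rot": [0,0,0],"gripper": 1},
    {"travel": [0,0,0],"rot": [0,0,0],"gripper": 1},
  ],
)

```text
time: 60.22
ee_pos: [0.3974, -0.2051, 0.2753]
orientation: [-0.015, 0.976, 0.004, 0.215]
ft_force: [0.8, -0.2, -0.6]
width: -0.0003
finger_force: 0.0
```

Run:
```python
from h import *
wheels();check('c3');print(arm.get_state()['time'])
```

```text
wide bar y mm 42.6 width 5.5 angle 0.47
narrow bar y mm -48.5 width 4.25 angle -0.34
top 79 210 [[-22.0, 69.0, 147.0], [22.0, 78.0, 151.0], [68.0, 86.0, 156.0]]
top 30 204 [[-20.0, 19.0, 148.0], [24.0, 28.0, 151.0], [67.0, 36.0, 156.0]]
top -32 123 [[-20.0, -40.0, 147.0], [24.0, -35.0, 151.0], [69.0, -30.0, 156.0]]
top -81 0 
top lever 54.5 82 z [90.2 93.5 97.8] y [33. 72.] x [-131. -102.]
top lever -56.5 82 z [90.4 93.8 96.7] y [-77. -38.] x [-131. -102.]
side 79 227 [[-24.0, 67.0, 147.0], [20.0, 81.0, 150.0], [66.0, 89.0, 153.0]]
side 30 210 [[-25.0, 18.0, 148.0], [19.0, 32.0, 151.0], [66.0, 40.0, 153.0]]
side -32 124 [[-23.0, -41.0, 147.0], [20.0, -32.0, 150.0], [65.0, -25.0, 153.0]]
side -81 0 
side lever 54.5 76 z [91.4 93.7 95.1] y [37. 75.] x [-132. -101.]
side lever -56.5 60 z [91.8 93.8 95.5] y [-72. -35.] x [-132. -101.]
60.375
```

View pics/c3.png

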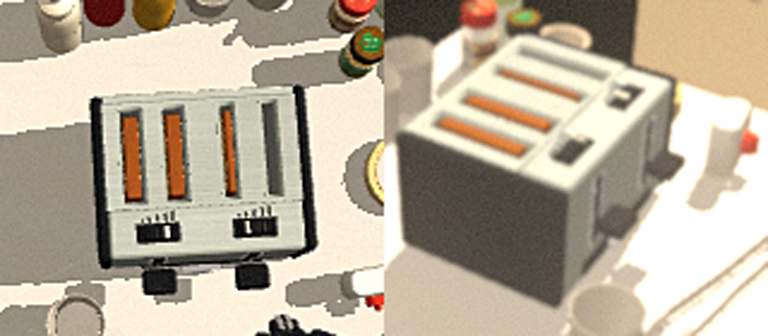

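```bash
python3 -c "
from plant import arm
print(arm.close_job())"
```

```text
the job is handed in; nothing more can be done
None
```

The toast is in and the job is handed in: the wheels read about 4 (wide) and 2 (narrow). All three slices present (two thick, one thin) stand in their own slots, and both levers were then pushed to their stops so the slices are flush. I did not touch the timer, cup, bottle or tape.

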